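# Fish the dropped brass ring out from between the tool chests

### The job

A brass ring has fallen to the back of the narrow gap between the two halves of the tool chest, close up against the bridging box. Take the bent hook off its hanger, feel its tip down gently into or behind the ring, and draw the ring with it along the gap and over the threshold strip on to the green pad, riding lightly over the strip (never bearing on the chest, strip or ring with more than 15 N, and never touching the ring with the gripper). Then hang the hook back on its hanger and let go, leaving the jar, the steel weight and the blue pot where they are.

Things in the scene. Friction and masses are not known exactly. Their poses are not given: they have to be found in the camera images.
- chest: Dark wooden double tool chest, fixed. Origin on the bench in the middle of the gap's width, below the front face of the bridging box; +x along the gap to its mouth (away from the robot), z up. Two halves 76 mm wide, 56 mm high, x -60 to 110 mm, leave a gap 28 mm wide (y -14 to 14 mm), closed by a stop at x = -12 mm. The bridging box covers x < 0, from 56 to 96 mm above the bench.
- gap_mouth (a point): Middle of the gap's open mouth, on its floor: chest x = 110 mm, 4 mm above the bench. The gap's floor is level at this height and the gap is open on top from chest x = 0 to here. Axes as the chest's.
- pad_centre (a point): Middle of the green pad's top, chest x = 155 mm, level with the gap's floor (4 mm above the bench). The pad, 100 mm wide, reaches from the mouth (chest x = 110 mm) to 205 mm.
- strip_mid (a point): Point on the gap's floor level under the crest of the grey metal threshold strip that crosses the whole gap (chest x = 70 mm). Flat crest x 66 to 74 mm, slopes about 24 degrees up to it from the ring's side and 25 degrees down to the mouth. The crest stands 4 to 16 mm above the floor, different each time and NOT measured: feel for it. The strip spans at most chest x 30 to 108 mm.
- ring_centre (a point): Centre of the loose brass ring, outside diameter 24 mm, bore 14 mm, 5 mm thick, 24 to 45 g, lying flat on the gap's floor (chest x from 5 to 14 mm) with bore upright. Point is half-way up it.
- hook_grip (a point): Grip point of the hook, on its upright wooden handle: a block 26 mm (x) by 22 mm (y), 60 mm tall, this point 35 mm above its lower end; a round knob 17 mm high, 34 mm wide on top. Pinch the flat sides facing +y and -y from above. 120 g. Axes are the hook's: z up the handle, the bent foot points to -x.
- hook_tip (a point): Lowest point of the hook's down-turned tip: 42 mm in -x and 101 mm below hook_grip in the hook's axes. The hook is 5 mm round steel rod: from the handle's lower end 41.5 mm straight down, then a level foot 42 mm to -x, then down 22 mm plus its round end to this tip.
- hanger_seat (a point): Where hook_grip is when hung: 121 mm above the bench, axes the hanger's. A fixed black steel stand: two level prongs, tops 86 mm above the bench, slot between them 14 mm wide, x -18 to 30 mm, open at -x; post behind. The handle's lower end rests across the prongs, rod in the slot, foot to -x. Lift the hook 6 to 15 mm and draw it 50 mm to -x; hang it back in reverse.
- oil: Amber glass jar, black cap, 36 mm diameter, 65 mm high, standing on the chest half at +y; origin at its underside. Leave alone.
- weight: Knobbed steel weight, 36 mm diameter, 38 mm high, standing on the chest half at -y; origin at its underside. Leave alone.
- pot: Blue ceramic pot, 52 mm diameter, 45 mm high, on the bench; origin at its underside. Leave alone.
- hook: The whole hook; origin at the centre of the handle's lower end, 35 mm below hook_grip; same axes.
- ring: The whole ring; origin at the centre of its underside.

How it is judged:
By the outcome, as a careful person would: the job done as asked, in the order asked, and still so for the second after the job is handed in, with the robot touching nothing.
It also fails if it takes over 72 s, if anything falls off the work surface, if the arm or the gripper's body presses on something with over 40 N, if the wrist force passes 120 N, or if a joint passes its speed limit or range.

### The arm

A 6-joint arm with a two-finger parallel gripper is mounted at the origin on the work surface. World frame = base frame: x ahead of the robot, y to its left, z up, the work surface at z = 0. Lengths are in mm, angles in rad, forces in N, time in s.
With the tool pointing down it reaches from about 400 to 925 mm from the base axis. Payload 12.5 kg.
Tool frame: the origin (TCP) lies on the mounting face of the last link; the fingertips stand 190 mm ahead of it and the grasp point (between the pads) lies 171 mm ahead of it (env.grasp_offset is the distance from the TCP to the grasp point, in mm); z points along the fingers, y is the direction in which the jaws open and shut (so a half turn about z gives the same grasp; the last joint's range is limited). The gripper opens to 95 mm and grips with 3 to 60 N. Pads are 20 mm wide; open, the fingers measure 119 mm over their backs; the gripper's body (75 mm by 180 mm) begins 59 mm behind the grasp point.
Start: joints at [1.19, 0.491, 1.559, -0, 1.092, -0.106], TCP at [169.572, 601.556, 404.761] pointing down, gripper open.
Joint ranges: [-3.1, 3.1], [-0.84, 2.19], [0.05, 2.79], [-1.13, 4.28], [0.06, 2.93], [-2.69, 2.69]. Speed limits (rad/s): [2.22, 2.22, 2.79, 3.14, 3.14, 3.14].

### API

Orientations are given as [roll, pitch, yaw] about the fixed x, y, z axes, in that order (R = Rz(yaw) Ry(pitch) Rx(roll)).
In Python, from cell import env, viewer gives the robot as it stands.
- The arm moves only by the tool play_rows, never from a script. Its argument "increments" is a list of rows, each an object of numbers: "dx", "dy", "dz": the shift along the tool's x, y, z in mm; "rx", "ry", "rz": the turn, a rotation vector about the tool's x, y, z in units of 6 degrees (1.0 is 6 degrees). A call has 1 to 8 rows; each row is the pose to reach, as a shift and turn from the pose measured when the call began, along the tool's axes at that moment; what a row does not reach only later rows make up. A row lasts 1/12 s, in which the tool goes at most 41.7 mm and 7.16 degrees, less where a joint would pass 70% of its speed; a pose out of reach is approached as far as the arm can. A call with a gripper value outside its range is refused whole. "fingers" is the opening, from 0 (shut) to 1 (fully open), set as the call begins (left out, the last holds). The fingers move at their own pace and stop on an object; the grip force is fixed at half the most. Time passes only in rows, so rows that repeat a pose let the fingers close. It gives the time, the measured TCP pose, the force and the opening at its end, in the units of the state.
- env.state(): the state, without advancing time (a new reading comes with each control period).
- viewer.read_camera(name): name is "scene" or "top"; returns a dict with "image" (400x640x3 uint8, red, green, blue), "fx", "fy", "cx", "cy" (pixels), "rvec" (rotation vector, rad) and "tvec" (3), from world to camera coordinates, as OpenCV has them. Camera axes: x right, y down, z forward; pixel columns grow to the right and rows downward; lengths in mm; the calibration is good to about 2 mm. A picture is of the moment at which its call begins. There is no depth.
- env.job_done(): hands the job in, once; it reports no verdict.
The state is a dict: "t": time; "joints": joint angles; "qvel": joint speeds; "tau": joint torques, N m; "eef_pos": TCP position; "tcp_rot": TCP orientation; "ft_force": force on the tool from outside, world axes, zero at the start; "moment": the same for the moment, N m; "opening": opening from 0.0 (shut) to 1.0 (fully open).
Only numpy, scipy, OpenCV 4.12 (cv2) and the standard library are available. Lean on these libraries where they do the work, as an engineer would, in place of code of your own. Each camera call takes 0.05 s, during which the arm holds its last target.

## Working session

There is one attempt and no reset: what is moved stays moved. The work goes in short steps, Python scripts to look and compute and a tool call to move; the robot and the scene stay as the last step left them, time stands still between calls to the robot, and variables do not carry over. Pictures are saved under pics/ and viewed, and the job is handed in when it is done.

Besides the shell and the picture viewer there is one more tool, called by a JSON object that holds its "api" and its "payload". play_rows: Moves the arm, as the interface text tells. Its arguments: {"type":"object","properties":{"increments":{"type":"array","items":{"type":"object","properties":{"dx":{"type":"number"},"dy":{"type":"number"},"dz":{"type":"number"},"rx":{"type":"number"},"ry":{"type":"number"},"rz":{"type":"number"}}}},"fingers":{"type":"number"}},"required":["increments"]}

```bash
mkdir -p pics; ls
python3 - <<'E'
from cell import env, viewer
import cv2
print(env.state(), env.grasp_offset)
for n in("scene","top"):
    c=viewer.read_camera(n); cv2.imwrite(f"pics/{n}0.png",c["image"][:,:,::-1]); print({k:v for k,v in c.items() if k!="image"})
E
```

```text
pics
{'t': 0.0, 'joints': array([ 1.19042612e+00,  4.91598820e-01,  1.55940648e+00,  6.21011496e-06,
        1.09172696e+00, -1.05604925e-01]), 'qvel': array([-0.00121689,  0.00021018,  0.00161184,  0.00181543, -0.00150818,
       -0.00183823]), 'tau': array([-2.12748942e-03, -6.12645507e+01, -2.58165282e+01,  6.91944198e-02,
        4.84308321e-02, -1.26121913e-04]), 'eef_pos': array([169.55114242, 601.54812186, 404.15203612]), 'tcp_rot': array([-3.14045997e+00, -1.25601676e-04,  2.86682443e+00]), 'ft_force': array([-0.28250707, -0.27526612, -0.71487603]), 'moment': array([-0.02793502,  0.00583787,  0.00503386]), 'opening': 1.0019475342963042} 171.3
{'fx': 492.83050384276424, 'fy': 492.83050384276424, 'cx': 323.900090442331, 'cy': 197.92022598554811, 'rvec': array([ 1.84281562,  1.86831081, -0.62638689]), 'tvec': array([  79.82131144, -366.26969444, 1360.34664321])}
{'fx': 381.8347554312134, 'fy': 381.8347554312134, 'cx': 312.1346371839072, 'cy': 200.6276415037905, 'rvec': array([ 2.20326601, -2.15461029,  0.11274294]), 'tvec': array([-83.62396897, 547.98723094, 823.789895  ])}
```

View pics/scene0.png

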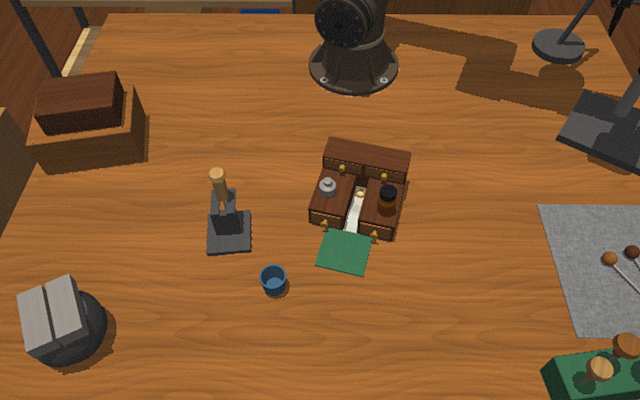

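View pics/top0.png

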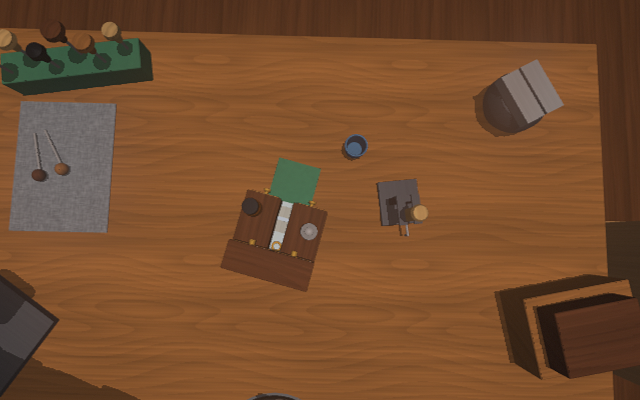

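```bash
cat > h.py <<'E'
import numpy as np, cv2
from cell import env, viewer
def P(c):
    R=cv2.Rodrigues(c["rvec"])[0]; K=np.array([[c["fx"],0,c["cx"]],[0,c["fy"],c["cy"]],[0,0,1]]); return K,R,np.array(c["tvec"])
def ray(c,u,v):
    K,R,t=P(c); return -R.T@t, R.T@np.linalg.solve(K,[u,v,1.])
def on(c,u,v,z):
    o,d=ray(c,u,v); return o+d*(z-o[2])/d[2]
def proj(c,p):
    K,R,t=P(c); q=(R@np.atleast_2d(p).T).T+t; q=q@K.T; return q[:,:2]/q[:,2:]
def two(c1,p1,c2,p2):
    o1,d1=ray(c1,*p1);o2,d2=ray(c2,*p2)
    A=np.stack([d1,-d2],1); s=np.linalg.lstsq(A,o2-o1,rcond=None)[0]
    a=o1+d1*s[0];b=o2+d2*s[1]; return (a+b)/2,np.linalg.norm(a-b)
def crop(img,x0,y0,x1,y1,s,name):
    cv2.imwrite("pics/"+name,cv2.resize(img[y0:y1,x0:x1,::-1],None,fx=s,fy=s,interpolation=cv2.INTER_CUBIC))
E
python3 - <<'E'
from h import *
a=viewer.read_camera("scene");b=viewer.read_camera("top")
crop(a["image"],195,130,425,300,3.4,"s1.png")
crop(b["image"],215,125,445,295,3.4,"t1.png")
E
```

```text
(no output)
```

View pics/s1.png

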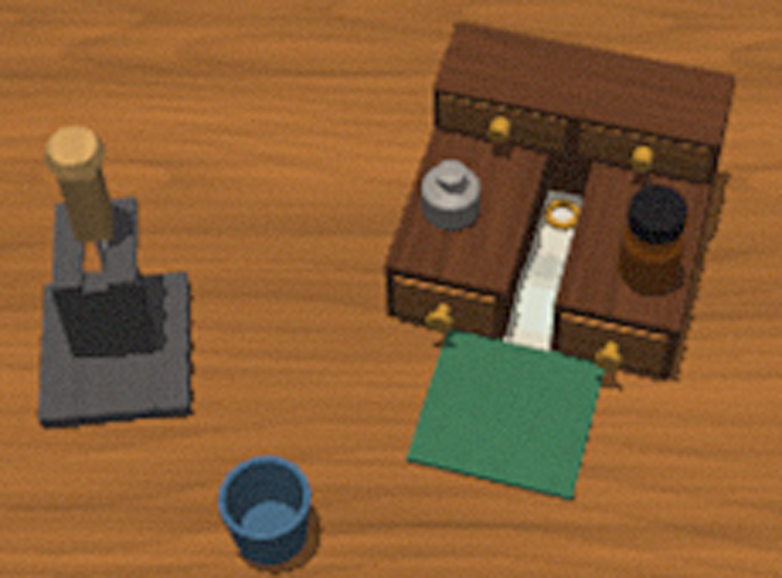

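View pics/t1.png

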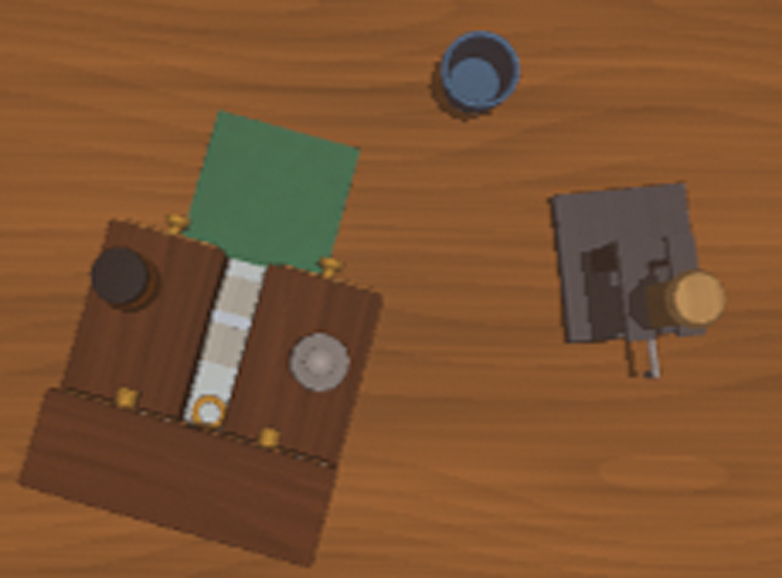

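Run:
```python
from h import *
a=viewer.read_camera("scene");b=viewer.read_camera("top")
def s(c,u,v,x0,y0): return ((u+.5)/3.4-.5+x0,(v+.5)/3.4-.5+y0)
S=lambda u,v:(a,)+s(a,u,v,195,130)
T=lambda u,v:(b,)+s(b,u,v,215,125)
pr=lambda n,p:print(n,np.round(p,1))
for n,f,pts in(("S",S,dict(fl=(388,268),fr=(693,320))),("T",T,dict(fl=(381,296),fr=(110,220)))):
    for k,p in pts.items(): pr(n+" chest top "+k,on(*f(*p),56))
for n,f,pts in(("S",S,[(435,88),(460,25),(734,75),(718,145)]),("T",T,[(335,466),(312,566),(20,484),(50,389)])):
    for p in pts: pr(n+" bridge96 ",on(*f(*p),96))
for n,f,pts in(("S",S,[(562,214)]),("T",T,[(209,410)])):
    for p in pts: pr(n+" ring",on(*f(*p),8))
for c,n in((a,"S"),(b,"T")):
    hsv=cv2.cvtColor(c["image"],cv2.COLOR_RGB2HSV)
    m=cv2.inRange(hsv,(60,90,40),(90,255,255)); m[:130]=0; m[300:]=0; m[:,:215]=0; m[:,450:]=0
    cs,_=cv2.findContours(m,cv2.RETR_EXTERNAL,cv2.CHAIN_APPROX_NONE); cc=max(cs,key=cv2.contourArea)
    q=np.array([on(c,*p,4)[:2] for p in cc[:,0]]); r=cv2.minAreaRect(q.astype(np.float32)); print(n,"pad",np.round(r[0],1),np.round(r[1],1),r[2]); print(np.round(cv2.boxPoints(r),1))
    m=cv2.inRange(hsv,(12,80,120),(22,170,255)); 
# knob triangulate
p,e=two(*S(75,147),*T(697,299)); pr("knob top",p);print(e)
pr("knobS",on(*S(75,147),163));pr("knobT",on(*T(697,299),163))
for p in [(553,198),(685,184),(708,330),(568,341)]: pr("stand base T z~8",on(*T(*p),8))
for p in [(42,288),(187,274),(190,408),(40,420)]: pr("stand base S z8",on(*S(*p),8))
pr("tip T",on(*T(655,374),20)); pr("foot",on(*T(650,340),45))
for p in [(54,200),(138,200)]: pr("prong tip S",on(*S(*p),86))
pr("potS",on(*S(265,500),45));pr("potT",on(*T(481,69),45))
pr("weightT",on(*T(320,362),90));pr("oilT",on(*T(121,277),121));pr("weightS",on(*S(452,176),90));pr("oilS",on(*S(657,215),121))
```

```text
S chest top fl [ 527.4 -102.3   56. ]
S chest top fr [562.6  76.9  56. ]
T chest top fl [ 523.8 -102.8   56. ]
T chest top fr [568.   69.3  56. ]
S bridge96  [419.2 -75.7  96. ]
S bridge96  [365.6 -60.8  96. ]
S bridge96  [406.4 109.4  96. ]
S bridge96  [463.   94.7  96. ]
T bridge96  [419.9 -75.5  96. ]
T bridge96  [361.5 -63.2  96. ]
T bridge96  [405.5 109.8  96. ]
T bridge96  [461.6  94.5  96. ]
S ring [448.8   6.4   8. ]
T ring [449.    7.1   8. ]
S pad [594.  -29.6] [98.1 96.2] 75.90071105957031
[[535.4 -65.4]
 [628.7 -88.9]
 [652.6   6.3]
 [559.3  29.7]]
T pad [543.8 -61.2] [2.3 0. ] 91.30521392822266
[[543.8 -62.3]
 [543.8 -62.3]
 [543.8 -60. ]
 [543.8 -60. ]]Traceback (most recent call last):
  File "<stdin>", line 20, in <module>
TypeError: two() takes 4 positional arguments but 6 were given
```

Run:
```python
from h import *
a=viewer.read_camera("scene");b=viewer.read_camera("top")
def s(c,u,v,x0,y0): return ((u+.5)/3.4-.5+x0,(v+.5)/3.4-.5+y0)
S=lambda u,v:(a,)+s(a,u,v,195,130)
T=lambda u,v:(b,)+s(b,u,v,215,125)
pr=lambda n,p:print(n,np.round(p,1))
p,e=two(a,S(75,147)[1:],b,T(697,299)[1:]); pr("knob top",p);print(e)
pr("knobS",on(*S(75,147),163));pr("knobT",on(*T(697,299),163))
for p in [(553,198),(685,184),(708,330),(568,341)]: pr("stand base T z~8",on(*T(*p),8))
for p in [(42,288),(187,274),(190,408),(40,420)]: pr("stand base S z8",on(*S(*p),8))
pr("tip T",on(*T(655,374),20)); pr("foot",on(*T(650,340),45))
for p in [(54,200),(138,200)]: pr("prong tip S",on(*S(*p),86))
pr("potS",on(*S(265,500),45));pr("potT",on(*T(481,69),45))
pr("weightT",on(*T(320,362),90));pr("oilT",on(*T(121,277),121));pr("weightS",on(*S(452,176),90));pr("oilS",on(*S(657,215),121))
# green pad T
c=b;hsv=cv2.cvtColor(c["image"],cv2.COLOR_RGB2HSV)
print(hsv[180,292])
m=cv2.inRange(hsv,(55,70,40),(95,255,255)); m[:130]=0; m[300:]=0; m[:,:235]=0; m[:,335:]=0
cs,_=cv2.findContours(m,cv2.RETR_EXTERNAL,cv2.CHAIN_APPROX_NONE); cc=max(cs,key=cv2.contourArea)
q=np.array([on(c,*p,4)[:2] for p in cc[:,0]]); r=cv2.minAreaRect(q.astype(np.float32)); print(r)
for n,c,roi in (("S",a,(200,155,240,200)),("T",b,(395,185,440,245))):
    x0,y0,x1,y1=roi; crop(c["image"],x0,y0,x1,y1,12,f"hk{n}.png")
    hsv=cv2.cvtColor(c["image"],cv2.COLOR_RGB2HSV); print(n, hsv[174,217] if n=="S" else hsv[213,420])
```

```text
knob top [ 519.5 -272.8  157.1]
0.06032077064420317
knobS [ 524.4 -271.   163. ]
knobT [ 519.2 -271.   163. ]
stand base T z~8 [ 595.5 -219.6    8. ]
stand base T z~8 [ 607.1 -308.7    8. ]
stand base T z~8 [ 509.1 -323.8    8. ]
stand base T z~8 [ 499.7 -230.2    8. ]
stand base S z8 [ 511.1 -321.5    8. ]
stand base S z8 [ 499.3 -231.6    8. ]
stand base S z8 [ 597.1 -219.4    8. ]
stand base S z8 [ 606.4 -307.7    8. ]
tip T [ 479.  -285.1   20. ]
foot [ 500.3 -275.4   45. ]
prong tip S [ 501.6 -300.7   86. ]
prong tip S [ 501.  -250.7   86. ]
potS [ 677.  -165.2   45. ]
potT [ 673.6 -165.6   45. ]
weightT [481.1 -65.2  90. ]
oilT [527.2  51.2 121. ]
weightS [483.8 -64.6  90. ]
oilS [535.4  51.2 121. ]
[ 64  82 109]
((592.8604125976562, -28.905853271484375), (97.5638198852539, 92.97781372070312), 75.38851928710938)
S [ 17 139 204]
T [ 15 135 174]
```

View pics/hkS.png

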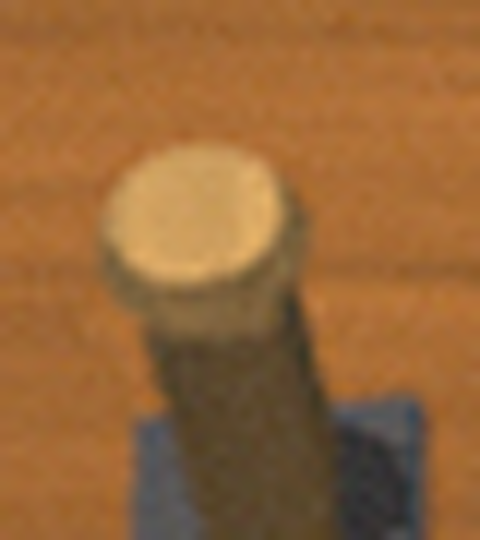

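View pics/hkT.png

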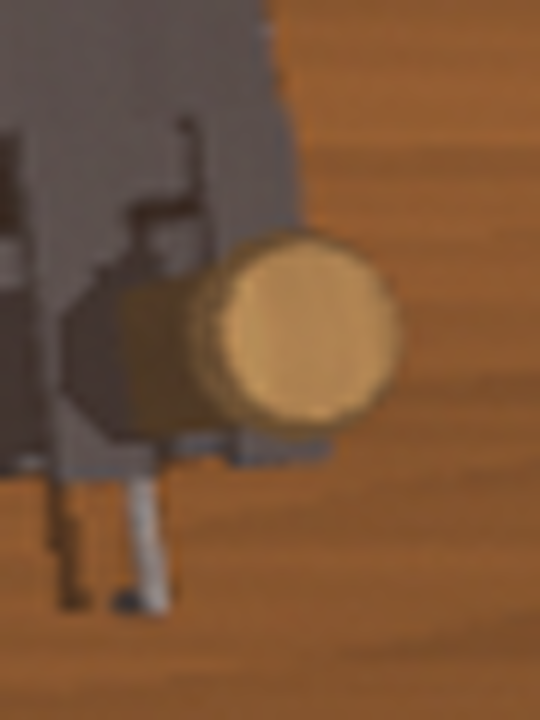

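Run:
```python
from h import *
a=viewer.read_camera("scene");b=viewer.read_camera("top")
f=lambda u,v,x0,y0:((u+.5)/12-.5+x0,(v+.5)/12-.5+y0)
s=f(195,213,200,155);t=f(310,332,395,185)
print(two(a,s,b,t),on(a,*s,163),on(b,*t,163))
foots=[on(b,*f(u,v,395,185),44.5) for u,v in((142,480),(157,605))]; d=foots[0]-foots[1];print(foots,np.degrees(np.arctan2(d[1],d[0])))
print("dark tip",on(b,*f(128,605,395,185),20))
y=np.radians(7); g=np.array([521.5,-271.]);
ex=np.array([np.cos(y),np.sin(y)])
print("pred foot end, tip",g-42*ex, proj(b,[[*(g-42*ex),44.5],[*(g-42*ex),22]]), f(157,605,395,185),f(128,605,395,185))
# hanger prong ends
crop(a["image"],205,165,255,260,7,"hgS.png")
# handle edges
```

```text
(array([ 520.14059023, -273.71279918,  159.49648026]), np.float64(0.5769438290032571)) [ 522.98082413 -272.95356017  163.        ] [ 519.8911864  -272.37759363  163.        ]
[array([ 500.56121576, -276.77050688,   44.5       ]), array([ 478.10249352, -279.45925745,   44.5       ])] 6.8269385610831
dark tip [ 478.19380566 -280.46628523   20.        ]
pred foot end, tip [ 479.81306163 -276.11851242] [[406.0849404  234.13136987]
 [403.48652419 234.18193822]] (407.625, 234.95833333333334) (405.2083333333333, 234.95833333333334)
```

View pics/hgS.png

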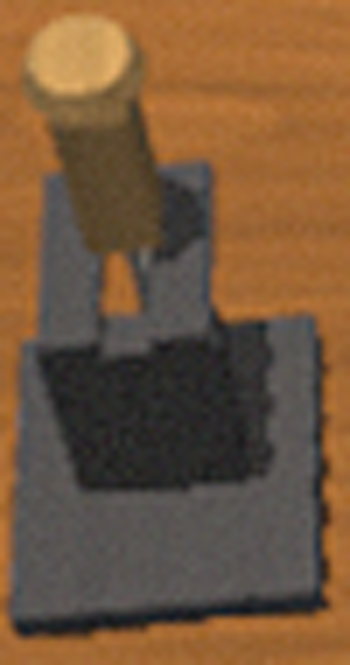

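Run:
```python
from h import *
b=viewer.read_camera("top");a=viewer.read_camera("scene")
y=np.radians(-14.2);o=np.array([441.2,9.2]);ex=np.array([np.cos(y),np.sin(y)])
# profile along gap centre
for c,n in((b,"T"),(a,"S")):
    g=cv2.cvtColor(c["image"],cv2.COLOR_RGB2GRAY)
    xs=np.arange(-5,112,3); pts=proj(c,[[*(o+x*ex),4.] for x in xs]).astype(np.float32)
    v=cv2.remap(g,pts[:,:1],pts[:,1:],cv2.INTER_LINEAR)[:,0]; print(n,list(zip(xs.tolist(),v.tolist())))
crop(b["image"],260,185,310,260,8,"gapT.png")
```

```text
T [(-5, 61), (-2, 86), (1, 171), (4, 182), (7, 181), (10, 180), (13, 145), (16, 128), (19, 157), (22, 182), (25, 181), (28, 180), (31, 180), (34, 180), (37, 178), (40, 161), (43, 156), (46, 156), (49, 157), (52, 157), (55, 156), (58, 156), (61, 155), (64, 147), (67, 181), (70, 182), (73, 174), (76, 158), (79, 158), (82, 157), (85, 157), (88, 157), (91, 156), (94, 155), (97, 159), (100, 183), (103, 181), (106, 180), (109, 139)]
S [(-5, 87), (-2, 94), (1, 180), (4, 218), (7, 211), (10, 195), (13, 149), (16, 127), (19, 179), (22, 213), (25, 213), (28, 212), (31, 213), (34, 211), (37, 205), (40, 192), (43, 187), (46, 190), (49, 187), (52, 187), (55, 190), (58, 199), (61, 204), (64, 210), (67, 215), (70, 221), (73, 219), (76, 217), (79, 219), (82, 219), (85, 219), (88, 217), (91, 219), (94, 218), (97, 218), (100, 213), (103, 212), (106, 218), (109, 182)]
```

View pics/gapT.png

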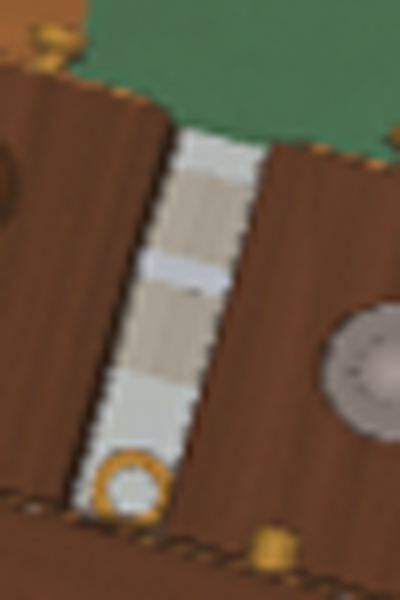

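Run:
```python
from h import *
y=np.radians(-14.2);o=np.array([441.2,9.2]);ex=np.array([np.cos(y),np.sin(y)]);ey=np.array([-ex[1],ex[0]])
for n,(x0,y0,x1,y1) in(("top",(267,236,286,252)),("scene",(350,184,370,200))):
    c=viewer.read_camera(n); im=c["image"]
    hsv=cv2.cvtColor(im,cv2.COLOR_RGB2HSV); m=np.zeros(hsv.shape[:2],np.uint8); m[y0:y1,x0:x1]=cv2.inRange(hsv,(12,110,90),(30,255,255))[y0:y1,x0:x1]
    cs,_=cv2.findContours(m,cv2.RETR_EXTERNAL,cv2.CHAIN_APPROX_NONE); cc=max(cs,key=cv2.contourArea)
    r=cv2.fitEllipse(cc); q=on(c,*r[0],8)[:2]; print(n,r,q,(q-o)@ex,(q-o)@ey, cv2.boundingRect(cc))
# gap walls floor centre from chest: white region centre at x=50 both views
    g=cv2.cvtColor(im,cv2.COLOR_RGB2GRAY)
    for x in (28,34,102):
        ys=np.arange(-18,18.1,1); p=proj(c,[[*(o+x*ex+yy*ey),4.] for yy in ys]).astype(np.float32)
        v=cv2.remap(g,p[:,:1],p[:,1:],cv2.INTER_LINEAR)[:,0]; print(x,v.tolist())
```

```text
top ((276.1651306152344, 245.89669799804688), (8.938873291015625, 9.250022888183594), 45.40446853637695) [447.49279255   6.96811156] 6.648017193304494 -0.6200253757242514 (272, 241, 10, 11)
28 [65, 65, 65, 65, 61, 57, 67, 93, 125, 151, 173, 180, 182, 182, 181, 180, 180, 180, 180, 180, 180, 181, 181, 181, 180, 180, 181, 181, 182, 183, 174, 163, 137, 102, 72, 51, 37]
34 [65, 65, 64, 64, 62, 62, 71, 83, 115, 149, 167, 177, 183, 182, 181, 181, 181, 181, 181, 181, 181, 181, 181, 181, 181, 181, 180, 181, 183, 182, 178, 163, 132, 103, 72, 43, 40]
102 [67, 67, 67, 67, 65, 64, 75, 88, 111, 140, 167, 174, 182, 183, 182, 181, 181, 181, 181, 182, 182, 182, 182, 182, 181, 181, 181, 182, 183, 182, 168, 150, 119, 81, 55, 44, 39]
scene ((360.3877258300781, 192.55738830566406), (7.4117207527160645, 11.252104759216309), 93.2582778930664) [448.66767964   7.39816212] 7.681511441905935 0.08509361794735121 (355, 189, 12, 8)
28 [23, 24, 33, 65, 97, 107, 114, 139, 172, 196, 207, 216, 214, 212, 213, 213, 213, 213, 212, 212, 212, 213, 215, 217, 217, 190, 159, 125, 87, 65, 63, 61, 61, 61, 65, 69, 71]
34 [26, 26, 49, 72, 91, 108, 114, 112, 122, 158, 191, 205, 217, 215, 211, 210, 210, 211, 211, 212, 211, 211, 214, 218, 209, 194, 166, 130, 95, 74, 56, 60, 64, 65, 67, 69, 72]
102 [37, 31, 31, 68, 104, 111, 119, 146, 180, 200, 213, 219, 215, 212, 211, 210, 209, 210, 211, 212, 212, 212, 212, 213, 213, 213, 215, 220, 218, 193, 165, 116, 65, 42, 23, 28, 39]
```

```bash
cat >> h.py <<'E'
from scipy.spatial.transform import Rotation as Ro
def tgt(pos,yaw_deg,n=8):
    s=env.state(); R=Ro.from_euler("xyz",s["tcp_rot"]); d=R.inv().apply(np.array(pos)-s["eef_pos"])
    rv=(R.inv()*Ro.from_euler("xyz",[np.pi,0,np.radians(yaw_deg)])).as_rotvec(degrees=True)/6
    print("now",np.round(s["eef_pos"],1),np.round(np.degrees(s["tcp_rot"]),2),"t",round(s["t"],2),"F",np.round(s["ft_force"],1)); print("shift",np.round(d,1),"rot",np.round(rv,3),"per row",np.round(d/n,1),np.round(rv/n,2))
E
python3 -c "
from h import *
tgt([480,350,404],175)
tgt([521,-273.5,404],187)"
```

```text
now [169.6 601.5 404.8] [179.99   0.   164.26] t 0.7 F [-0.4 -0.4  0.6]
shift [-367.1 -157.9    0.8] rot [ 1.000e-03  0.000e+00 -1.791e+00] per row [-45.9 -19.7   0.1] [ 0.    0.   -0.22]
now [169.6 601.5 404.8] [179.99   0.   164.26] t 0.7 F [-0.4 -0.4  0.6]
shift [-5.757e+02 -7.469e+02  7.000e-01] rot [ 1.000e-03  0.000e+00 -3.791e+00] per row [-72.  -93.4   0.1] [ 0.    0.   -0.47]
```

{"api": "play_rows", "payload": {"increments": [{"dx": -34,"dy": -15},{"dx": -68,"dy": -30},{"dx": -102,"dy": -45},{"dx": -136,"dy": -60},{"dx": -170,"dy": -74},{"dx": -204,"dy": -90},{"dx": -238,"dy": -105},{"dx": -272,"dy": -120}], "fingers": 1}}

```text
invalid input
```

```bash
python3 -c "
from h import *
tgt([521,-273.5,404],187)"
```

```text
now [169.6 601.5 404.8] [179.99   0.   164.26] t 0.7 F [-0.4 -0.4  0.6]
shift [-5.757e+02 -7.469e+02  7.000e-01] rot [ 1.000e-03  0.000e+00 -3.791e+00] per row [-72.  -93.4   0.1] [ 0.    0.   -0.47]
```

{"api": "play_rows", "payload": {"increments": [{"dx": -34,"dy": -15,"dz": 0,"rx": 0,"ry": 0,"rz": 0},{"dx": -68,"dy": -30,"dz": 0,"rx": 0,"ry": 0,"rz": 0},{"dx": -102,"dy": -45,"dz": 0,"rx": 0,"ry": 0,"rz": 0},{"dx": -136,"dy": -60,"dz": 0,"rx": 0,"ry": 0,"rz": 0},{"dx": -170,"dy": -74,"dz": 0,"rx": 0,"ry": 0,"rz": 0},{"dx": -204,"dy": -90,"dz": 0,"rx": 0,"ry": 0,"rz": 0},{"dx": -238,"dy": -105,"dz": 0,"rx": 0,"ry": 0,"rz": 0},{"dx": -272,"dy": -120,"dz": 0,"rx": 0,"ry": 0,"rz": 0}], "fingers": 1}}

```text
t: 1.37
eef_pos: [399.9, 410.8, 405.0]
tcp_rot: [3.141, 0.0, 2.867]
ft_force: [0.7, 0.4, -1.0]
opening: 0.999
```

```bash
python3 -c "
from h import *
tgt([521,-273.5,404],187)"
```

```text
now [399.9 410.8 405. ] [1.7998e+02 1.0000e-02 1.6426e+02] t 1.37 F [ 0.7  0.4 -1. ]
shift [-302.2 -625.8    0.8] rot [ 3.00e-03  3.00e-03 -3.79e+00] per row [-37.8 -78.2   0.1] [ 0.    0.   -0.47]
```

{"api": "play_rows", "payload": {"increments": [{"dx": -17,"dy": -36,"dz": 0,"rx": 0,"ry": 0,"rz": -0.3},{"dx": -35,"dy": -73,"dz": 0,"rx": 0,"ry": 0,"rz": -0.6},{"dx": -53,"dy": -110,"dz": 0,"rx": 0,"ry": 0,"rz": -0.9},{"dx": -71,"dy": -147,"dz": 0,"rx": 0,"ry": 0,"rz": -1.2},{"dx": -89,"dy": -184,"dz": 0,"rx": 0,"ry": 0,"rz": -1.5},{"dx": -107,"dy": -221,"dz": 0,"rx": 0,"ry": 0,"rz": -1.8},{"dx": -125,"dy": -258,"dz": 0,"rx": 0,"ry": 0,"rz": -2.1},{"dx": -143,"dy": -295,"dz": 0,"rx": 0,"ry": 0,"rz": -2.4}], "fingers": 1}}

```text
t: 2.03
eef_pos: [457.4, 86.2, 405.2]
tcp_rot: [3.141, 0.001, 3.12]
ft_force: [1.0, 1.3, 0.8]
opening: 0.999
```

```bash
python3 -c "
from h import *
tgt([521,-273.5,404],187)"
```

```text
now [457.4  86.2 405.2] [1.7998e+02 6.0000e-02 1.7875e+02] t 2.03 F [1.  1.3 0.8]
shift [ -71.4 -358.2    1.1] rot [ 0.003  0.01  -1.374] per row [ -8.9 -44.8   0.1] [ 0.    0.   -0.17]
```

{"api": "play_rows", "payload": {"increments": [{"dx": -8,"dy": -40,"dz": 0,"rx": 0,"ry": 0,"rz": -0.17},{"dx": -16,"dy": -80,"dz": 0,"rx": 0,"ry": 0,"rz": -0.34},{"dx": -24,"dy": -120,"dz": 0,"rx": 0,"ry": 0,"rz": -0.5},{"dx": -32,"dy": -160,"dz": 0,"rx": 0,"ry": 0,"rz": -0.68},{"dx": -40,"dy": -200,"dz": 0,"rx": 0,"ry": 0,"rz": -0.85},{"dx": -48,"dy": -240,"dz": 0,"rx": 0,"ry": 0,"rz": -1.0},{"dx": -56,"dy": -280,"dz": 0,"rx": 0,"ry": 0,"rz": -1.2},{"dx": -63,"dy": -315,"dz": 0,"rx": 0,"ry": 0,"rz": -1.37}], "fingers": 1}}

```text
t: 2.7
eef_pos: [513.5, -232.7, 405.2]
tcp_rot: [-3.141, 0.001, -3.02]
ft_force: [1.3, 1.5, -0.1]
opening: 0.998
```

```bash
python3 -c "
from h import *
tgt([521,-273.5,350],187,6)"
```

```text
now [ 513.5 -232.7  405.2] [-1.7999e+02  8.0000e-02 -1.7301e+02] t 2.7 F [ 1.3  1.5 -0.1]
shift [ -2.4 -41.4  55.2] rot [-0.001  0.013 -0.001] per row [-0.4 -6.9  9.2] [-0.  0. -0.]
```

{"api": "play_rows", "payload": {"increments": [{"dx": -1,"dy": -15,"dz": 0,"rx": 0,"ry": 0,"rz": 0},{"dx": -2,"dy": -30,"dz": 0,"rx": 0,"ry": 0,"rz": 0},{"dx": -2.4,"dy": -41.4,"dz": 0,"rx": 0,"ry": 0,"rz": 0},{"dx": -2.4,"dy": -41.4,"dz": 12,"rx": 0,"ry": 0,"rz": 0},{"dx": -2.4,"dy": -41.4,"dz": 28,"rx": 0,"ry": 0,"rz": 0},{"dx": -2.4,"dy": -41.4,"dz": 46,"rx": 0,"ry": 0,"rz": 0},{"dx": -2.4,"dy": -41.4,"dz": 60,"rx": 0,"ry": 0,"rz": 0},{"dx": -2.4,"dy": -41.4,"dz": 62,"rx": 0,"ry": 0,"rz": 0}], "fingers": 1}}

```text
t: 3.37
eef_pos: [520.9, -272.3, 341.2]
tcp_rot: [3.139, -0.001, -3.019]
ft_force: [0.5, 0.1, -0.0]
opening: 0.999
```

```bash
python3 -c "
from h import *
tgt([521,-273.5,292.3],187,6)
for n,r in(('scene',(185,110,275,260)),('top',(370,160,460,250))):
    c=viewer.read_camera(n); crop(c['image'],*r,4,n+'_g.png')
"; python3 -c "
import cv2,numpy as np
a=cv2.imread('pics/scene_g.png');b=cv2.imread('pics/top_g.png');h=max(a.shape[0],b.shape[0])
f=lambda i:cv2.copyMakeBorder(i,0,h-i.shape[0],0,0,0);cv2.imwrite('pics/g1.png',np.hstack([f(a),f(b)]))"
```

```text
now [ 520.9 -272.3  341.2] [ 1.7986e+02 -7.0000e-02 -1.7295e+02] t 3.37 F [ 0.5  0.1 -0. ]
shift [-0.  -1.3 48.9] rot [ 0.023 -0.012  0.008] per row [-0.  -0.2  8.1] [ 0. -0.  0.]
```

View pics/g1.png

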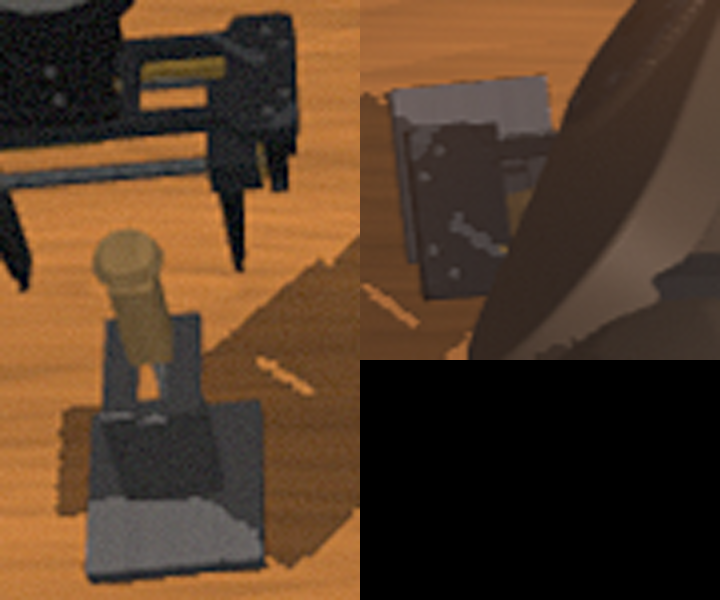

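{"api": "play_rows", "payload": {"increments": [{"dx": 0,"dy": -1,"dz": 10,"rx": 0,"ry": 0,"rz": 0},{"dx": 0,"dy": -1.3,"dz": 24,"rx": 0,"ry": 0,"rz": 0},{"dx": 0,"dy": -1.3,"dz": 38,"rx": 0,"ry": 0,"rz": 0},{"dx": 0,"dy": -1.3,"dz": 46,"rx": 0,"ry": 0,"rz": 0},{"dx": 0,"dy": -1.3,"dz": 49,"rx": 0,"ry": 0,"rz": 0},{"dx": 0,"dy": -1.3,"dz": 49,"rx": 0,"ry": 0,"rz": 0}], "fingers": 1}}

```text
t: 3.97
eef_pos: [521.5, -274.0, 293.9]
tcp_rot: [3.141, 0.0, -3.019]
ft_force: [0.5, 0.2, 0.4]
opening: 1.002
```

{"api": "play_rows", "payload": {"increments": [{"dx": 0,"dy": 0,"dz": 0,"rx": 0,"ry": 0,"rz": 0},{"dx": 0,"dy": 0,"dz": 0,"rx": 0,"ry": 0,"rz": 0},{"dx": 0,"dy": 0,"dz": 0,"rx": 0,"ry": 0,"rz": 0}], "fingers": 0.45}}

```text
t: 4.22
eef_pos: [521.6, -274.0, 294.6]
tcp_rot: [3.141, 0.001, -3.019]
ft_force: [-0.7, -0.0, 0.3]
opening: 0.847
```

```bash
cat > pic.py <<'E'
import sys
from h import *
n=sys.argv[1]; S=[int(v) for v in sys.argv[2].split(",")]; s=float(sys.argv[3])
c=viewer.read_camera(n); crop(c["image"],*S,s,sys.argv[4])
E
python3 -c "
from h import *
tgt([521,-273.5,292.3],187,6)"; python3 pic.py scene 185,110,275,210 6 g2.png
```

```text
now [ 521.6 -274.   294.6] [ 1.7999e+02  6.0000e-02 -1.7295e+02] t 4.22 F [-0.7 -0.   0.3]
shift [0.5 0.6 2.3] rot [0.002 0.011 0.008] per row [0.1 0.1 0.4] [0. 0. 0.]
```

View pics/g2.png

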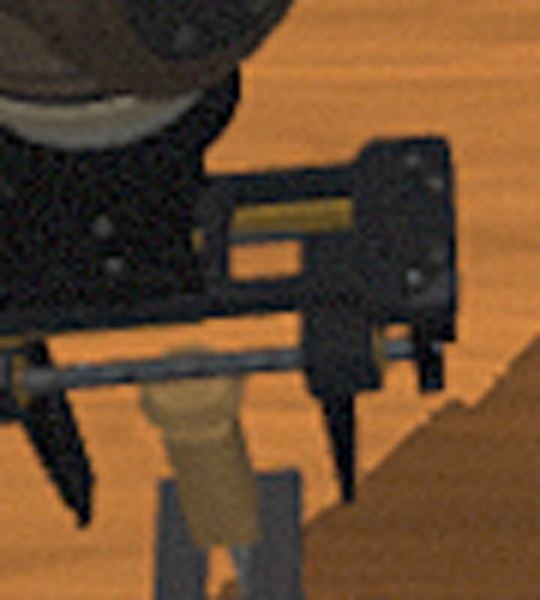

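{"api": "play_rows", "payload": {"increments": [{"dx": 0.4,"dy": 0,"dz": 2,"rx": 0,"ry": 0,"rz": 0},{"dx": 0.4,"dy": 0,"dz": 2,"rx": 0,"ry": 0,"rz": 0},{"dx": 0.4,"dy": 0,"dz": 2,"rx": 0,"ry": 0,"rz": 0},{"dx": 0.4,"dy": 0,"dz": 2,"rx": 0,"ry": 0,"rz": 0},{"dx": 0.4,"dy": 0,"dz": 2,"rx": 0,"ry": 0,"rz": 0},{"dx": 0.4,"dy": 0,"dz": 2,"rx": 0,"ry": 0,"rz": 0},{"dx": 0.4,"dy": 0,"dz": 2,"rx": 0,"ry": 0,"rz": 0},{"dx": 0.4,"dy": 0,"dz": 2,"rx": 0,"ry": 0,"rz": 0}], "fingers": 0.1}}

```text
t: 4.93
eef_pos: [521.2, -274.1, 292.5]
tcp_rot: [3.141, 0.001, -3.019]
ft_force: [1.0, 0.3, 0.3]
opening: 0.247
```

{"api": "play_rows", "payload": {"increments": [{"dx": 0,"dy": 0,"dz": 0,"rx": 0,"ry": 0,"rz": 0},{"dx": 0,"dy": 0,"dz": 0,"rx": 0,"ry": 0,"rz": 0},{"dx": 0,"dy": 0,"dz": 0,"rx": 0,"ry": 0,"rz": 0},{"dx": 0,"dy": 0,"dz": 0,"rx": 0,"ry": 0,"rz": 0}], "fingers": 0.1}}

```text
t: 5.27
eef_pos: [521.2, -274.1, 292.5]
tcp_rot: [3.141, 0.001, -3.019]
ft_force: [0.5, 0.5, -0.1]
opening: 0.225
```

{"api": "play_rows", "payload": {"increments": [{"dx": 0,"dy": 0,"dz": 0,"rx": 0,"ry": 0,"rz": 0},{"dx": 0,"dy": 0,"dz": -3,"rx": 0,"ry": 0,"rz": 0},{"dx": 0,"dy": 0,"dz": -6,"rx": 0,"ry": 0,"rz": 0},{"dx": 0,"dy": 0,"dz": -9,"rx": 0,"ry": 0,"rz": 0},{"dx": 0,"dy": 0,"dz": -11,"rx": 0,"ry": 0,"rz": 0},{"dx": 0,"dy": 0,"dz": -11,"rx": 0,"ry": 0,"rz": 0}], "fingers": 0}}

```text
t: 5.77
eef_pos: [521.2, -274.1, 304.1]
tcp_rot: [-3.141, 0.002, -3.019]
ft_force: [-1.5, 0.2, -0.9]
opening: 0.23
```

```bash
python3 -c "
from h import *
s=env.state();print(s['ft_force'],s['moment'],s['opening'])"; python3 pic.py scene 185,110,275,210 6 g3.png
```

```text
[-1.5139348   0.15427417 -0.941131  ] [ 0.01838139  0.02550489 -0.00126044] 0.22975406291430084
```

View pics/g3.png

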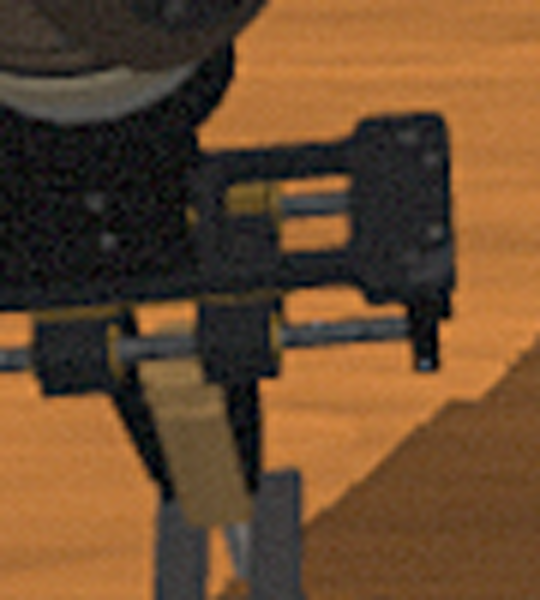

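{"api": "play_rows", "payload": {"increments": [{"dx": 8,"dy": 0,"dz": 0,"rx": 0,"ry": 0,"rz": 0},{"dx": 18,"dy": 0,"dz": 0,"rx": 0,"ry": 0,"rz": 0},{"dx": 28,"dy": 0,"dz": 0,"rx": 0,"ry": 0,"rz": 0},{"dx": 38,"dy": 0,"dz": 0,"rx": 0,"ry": 0,"rz": 0},{"dx": 48,"dy": 0,"dz": 0,"rx": 0,"ry": 0,"rz": 0},{"dx": 56,"dy": 0,"dz": 0,"rx": 0,"ry": 0,"rz": 0},{"dx": 60,"dy": 0,"dz": 0,"rx": 0,"ry": 0,"rz": 0}], "fingers": 0}}

```text
t: 6.4
eef_pos: [460.3, -281.7, 303.9]
tcp_rot: [3.142, 0.001, -3.019]
ft_force: [-0.2, -0.4, -0.8]
opening: 0.233
```

```bash
python3 -c "
from h import *
s=env.state();print(s['ft_force'],s['moment'],s['opening'])
tgt([520,-120,400],166)"; python3 pic.py scene 185,110,275,210 6 g4.png
```

```text
[-0.18126359 -0.43007648 -0.81839455] [ 0.07295248 -0.01107414  0.00311206] 0.2331172857298357
now [ 460.3 -281.7  303.9] [ 1.8000e+02  7.0000e-02 -1.7299e+02] t 6.4 F [-0.2 -0.4 -0.8]
shift [-79.1 153.2 -96. ] rot [3.000e-03 1.100e-02 3.501e+00] per row [ -9.9  19.1 -12. ] [0.   0.   0.44]
```

View pics/g4.png

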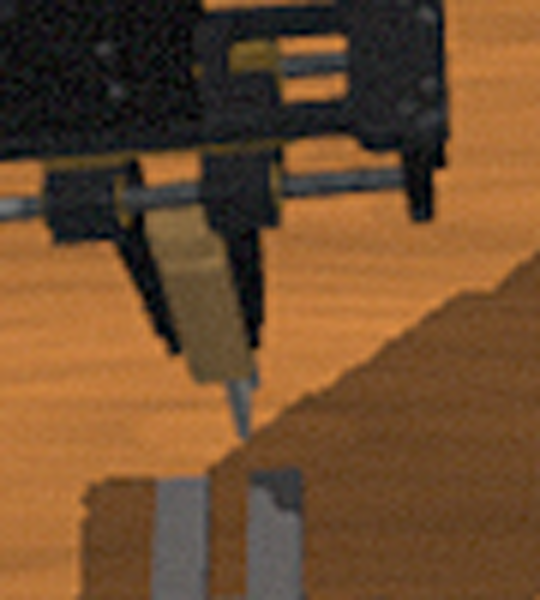

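```bash
python3 -c "
from h import *
tgt([495,-20,400],166)"
```

```text
now [ 460.3 -281.7  303.9] [ 1.7999e+02  7.0000e-02 -1.7300e+02] t 6.45 F [ 0.6  0.4 -1.9]
shift [-66.4 255.5 -96. ] rot [3.000e-03 1.100e-02 3.501e+00] per row [ -8.3  31.9 -12. ] [0.   0.   0.44]
```

{"api": "play_rows", "payload": {"increments": [{"dx": -3,"dy": 10,"dz": -22,"rx": 0,"ry": 0,"rz": 0.3},{"dx": -8,"dy": 30,"dz": -45,"rx": 0,"ry": 0,"rz": 0.7},{"dx": -16,"dy": 62,"dz": -68,"rx": 0,"ry": 0,"rz": 1.2},{"dx": -26,"dy": 98,"dz": -86,"rx": 0,"ry": 0,"rz": 1.7},{"dx": -36,"dy": 136,"dz": -96,"rx": 0,"ry": 0,"rz": 2.2},{"dx": -46,"dy": 175,"dz": -96,"rx": 0,"ry": 0,"rz": 2.7},{"dx": -56,"dy": 215,"dz": -96,"rx": 0,"ry": 0,"rz": 3.1},{"dx": -66,"dy": 250,"dz": -96,"rx": 0,"ry": 0,"rz": 3.5}], "fingers": 0}}

```text
t: 7.12
eef_pos: [495.0, -23.3, 400.5]
tcp_rot: [3.141, 0.002, 2.895]
ft_force: [0.3, -0.4, -1.1]
opening: 0.232
```

```bash
python3 -c "
from h import *
tgt([491,-3,400],165.8)"
```

```text
now [495.  -23.3 400.5] [1.7995e+02 1.1000e-01 1.6589e+02] t 7.12 F [ 0.3 -0.4 -1.1]
shift [ 8.8 18.7  0.5] rot [0.008 0.019 0.014] per row [1.1 2.3 0.1] [0. 0. 0.]
```

{"api": "play_rows", "payload": {"increments": [{"dx": 4,"dy": 9,"dz": 0,"rx": 0,"ry": 0,"rz": 0},{"dx": 8.8,"dy": 18.7,"dz": 10,"rx": 0,"ry": 0,"rz": 0},{"dx": 8.8,"dy": 18.7,"dz": 25,"rx": 0,"ry": 0,"rz": 0},{"dx": 8.8,"dy": 18.7,"dz": 40,"rx": 0,"ry": 0,"rz": 0},{"dx": 8.8,"dy": 18.7,"dz": 52,"rx": 0,"ry": 0,"rz": 0},{"dx": 8.8,"dy": 18.7,"dz": 55,"rx": 0,"ry": 0,"rz": 0},{"dx": 8.8,"dy": 18.7,"dz": 55,"rx": 0,"ry": 0,"rz": 0}], "fingers": 0}}

```text
t: 7.7
eef_pos: [491.2, -2.9, 345.0]
tcp_rot: [3.141, 0.001, 2.895]
ft_force: [-0.3, -0.1, -1.4]
opening: 0.234
```

```bash
python3 -c "
from h import *
tgt([491,-3,345],165.8)"; python3 pic.py scene 300,130,420,250 5 c1.png;  python3 pic.py top 215,160,345,280 5 c1t.png
```

```text
now [491.2  -2.9 345. ] [1.7996e+02 4.0000e-02 1.6589e+02] t 7.7 F [-0.3 -0.1 -1.4]
shift [ 0.2 -0.1 -0. ] rot [0.006 0.007 0.015] per row [ 0. -0. -0.] [0. 0. 0.]
```

View pics/c1.png

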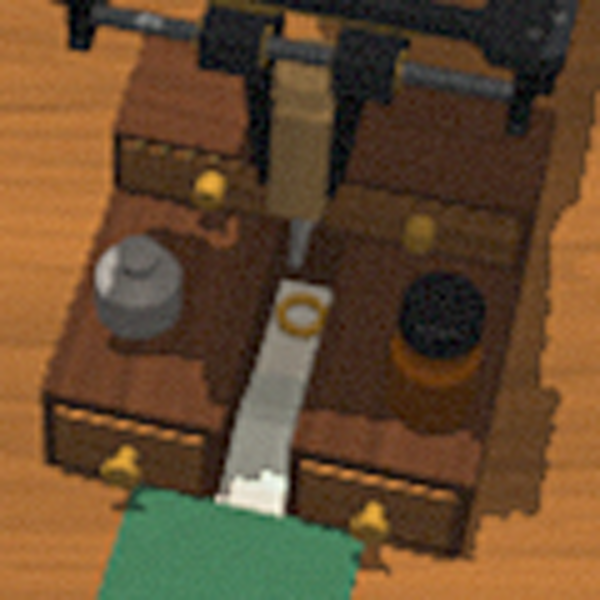

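View pics/c1t.png

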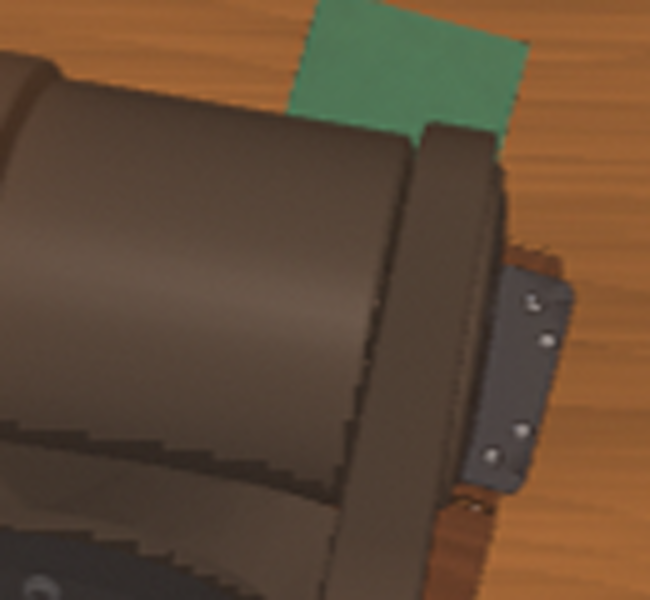

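```bash
python3 -c "
from h import *
c=viewer.read_camera('scene'); s=env.state(); g=s['eef_pos'][:2]; z=s['eef_pos'][2]-171.3
p=proj(c,[[*g,z-35],[*g,z-76.5],[*g,z-79]]); print((p-[300,130]+.5)*5-.5)
y=s['tcp_rot'][2]+np.pi; ex=np.array([np.cos(y),np.sin(y)]); 
t=g-42*ex; print('tip',t,z-101)
o=np.array([441.2,9.2]);y=np.radians(-14.2);ex=np.array([np.cos(y),np.sin(y)]);ey=np.array([-ex[1],ex[0]]);print((t-o)@ex,(t-o)@ey)
print('tip px',(proj(c,[[*t,z-101]])-[300,130]+.5)*5-.5)
"
```

```text
[[298.75793862 194.96514614]
 [293.26659648 261.95823462]
 [292.94757131 265.85026706]]
tip [450.56093223   7.19592414] 73.83764946796344
9.56652682736617 0.3534637887547105
tip px [[312.19240453 222.74082584]]
```

```bash
python3 pic.py scene 335,160,375,205 13 c2.png
```

```text
(no output)
```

View pics/c2.png

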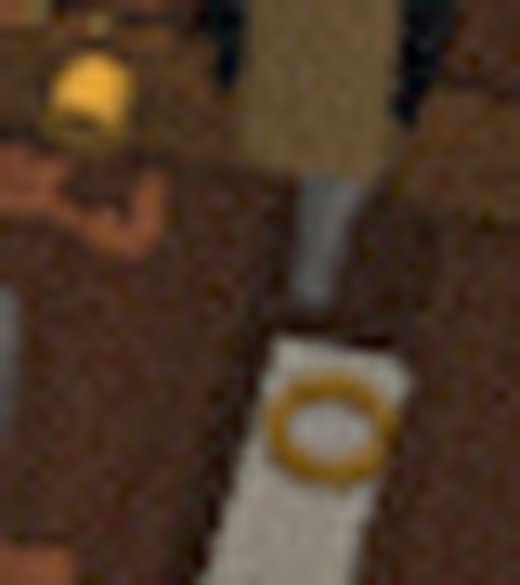

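{"api": "play_rows", "payload": {"increments": [{"dx": 1,"dy": -0.5,"dz": 0,"rx": 0,"ry": 0,"rz": 0},{"dx": 2,"dy": -1,"dz": 4,"rx": 0,"ry": 0,"rz": 0},{"dx": 2,"dy": -1,"dz": 12,"rx": 0,"ry": 0,"rz": 0},{"dx": 2,"dy": -1,"dz": 22,"rx": 0,"ry": 0,"rz": 0},{"dx": 2,"dy": -1,"dz": 32,"rx": 0,"ry": 0,"rz": 0},{"dx": 2,"dy": -1,"dz": 40,"rx": 0,"ry": 0,"rz": 0},{"dx": 2,"dy": -1,"dz": 44,"rx": 0,"ry": 0,"rz": 0},{"dx": 2,"dy": -1,"dz": 45,"rx": 0,"ry": 0,"rz": 0}], "fingers": 0}}

```text
t: 8.57
eef_pos: [489.2, -3.5, 300.3]
tcp_rot: [3.141, 0.002, 2.895]
ft_force: [0.3, 0.0, -1.3]
opening: 0.228
```

```bash
cat > st.py <<'E'
from h import *
s=env.state(); g=s['eef_pos'][:2]; z=s['eef_pos'][2]-171.3
y=s['tcp_rot'][2]+np.pi; e=np.array([np.cos(y),np.sin(y)]); t=g-42*e
o=np.array([441.2,9.2]);y=np.radians(-14.2);ex=np.array([np.cos(y),np.sin(y)]);ey=np.array([-ex[1],ex[0]])
print('t',round(s['t'],2),'tip chest',np.round([(t-o)@ex,(t-o)@ey,z-101],2),'F',np.round(s['ft_force'],2),'Fchest',np.round([s['ft_force'][:2]@ex,s['ft_force'][:2]@ey],2),'M',np.round(s['moment'],2),'rpy',np.round(np.degrees(s['tcp_rot']),2))
E
python3 st.py;python3 pic.py scene 335,160,375,205 13 c3.png
```

```text
t 8.57 tip chest [ 7.61 -0.63 27.96] F [ 0.25  0.03 -1.3 ] Fchest [0.24 0.09] M [-0.    0.02  0.03] rpy [1.7996e+02 1.0000e-01 1.6588e+02]
```

View pics/c3.png

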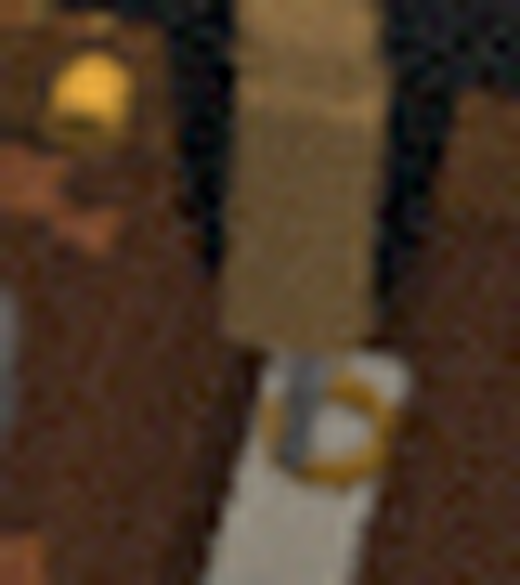

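{"api": "play_rows", "payload": {"increments": [{"dx": 0,"dy": 0,"dz": 3,"rx": 0,"ry": 0,"rz": 0},{"dx": 0,"dy": 0,"dz": 7,"rx": 0,"ry": 0,"rz": 0},{"dx": 0,"dy": 0,"dz": 11,"rx": 0,"ry": 0,"rz": 0},{"dx": 0,"dy": 0,"dz": 14,"rx": 0,"ry": 0,"rz": 0},{"dx": 0,"dy": 0,"dz": 16,"rx": 0,"ry": 0,"rz": 0},{"dx": 0,"dy": 0,"dz": 16,"rx": 0,"ry": 0,"rz": 0}], "fingers": 0}}

```text
t: 9.12
eef_pos: [489.2, -3.5, 284.2]
tcp_rot: [3.141, 0.002, 2.895]
ft_force: [0.3, 0.7, -1.0]
opening: 0.233
```

```bash
python3 st.py;python3 pic.py scene 335,160,375,205 13 c4.png; python3 -c "
from h import *
c=viewer.read_camera('scene'); s=env.state(); g=s['eef_pos'][:2]; z=s['eef_pos'][2]-171.3
p=proj(c,[[*g,z-35],[*g,z-60],[*g,z-79]]); print((p-[335,160]+.5)*13-.5)"
```

```text
t 9.12 tip chest [ 7.68 -0.61 11.91] F [ 0.32  0.65 -1.04] Fchest [0.15 0.71] M [ 0.05 -0.   -0.04] rpy [1.7996e+02 1.0000e-01 1.6587e+02]
[[298.28770479 361.74647815]
 [290.4739107  458.0928152 ]
 [284.73660993 528.83539007]]
```

View pics/c4.png

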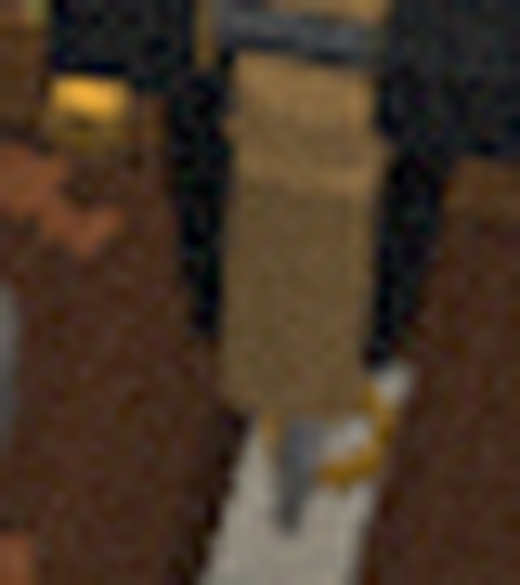

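{"api": "play_rows", "payload": {"increments": [{"dx": 0,"dy": 0,"dz": 1,"rx": 0,"ry": 0,"rz": 0},{"dx": 0,"dy": 0,"dz": 2,"rx": 0,"ry": 0,"rz": 0},{"dx": 0,"dy": 0,"dz": 3,"rx": 0,"ry": 0,"rz": 0},{"dx": 0,"dy": 0,"dz": 4,"rx": 0,"ry": 0,"rz": 0},{"dx": 0,"dy": 0,"dz": 4.5,"rx": 0,"ry": 0,"rz": 0},{"dx": 0,"dy": 0,"dz": 4.5,"rx": 0,"ry": 0,"rz": 0}], "fingers": 0}}

```text
t: 9.72
eef_pos: [489.3, -3.5, 280.0]
tcp_rot: [3.141, 0.002, 2.895]
ft_force: [-0.2, -0.6, -0.2]
opening: 0.23
```

```bash
python3 st.py
```

```text
t 9.72 tip chest [ 7.74 -0.6   7.7 ] F [-0.15 -0.57 -0.19] Fchest [-0.01 -0.59] M [-0.03  0.01 -0.01] rpy [1.7996e+02 1.2000e-01 1.6588e+02]
```

{"api": "play_rows", "payload": {"increments": [{"dx": 0,"dy": 0,"dz": 0.7,"rx": 0,"ry": 0,"rz": 0},{"dx": 0,"dy": 0,"dz": 1.5,"rx": 0,"ry": 0,"rz": 0},{"dx": 0,"dy": 0,"dz": 1.5,"rx": 0,"ry": 0,"rz": 0}], "fingers": 0}}

```text
t: 9.97
eef_pos: [489.3, -3.5, 278.3]
tcp_rot: [3.141, 0.002, 2.895]
ft_force: [-0.3, -0.4, -1.6]
opening: 0.231
```

```bash
python3 st.py
```

```text
t 9.97 tip chest [ 7.72 -0.59  6.05] F [-0.3  -0.35 -1.59] Fchest [-0.2  -0.42] M [ 0.    0.02 -0.01] rpy [1.7996e+02 1.0000e-01 1.6588e+02]
```

{"api": "play_rows", "payload": {"increments": [{"dx": 0,"dy": 0,"dz": 0.5,"rx": 0,"ry": 0,"rz": 0},{"dx": 0,"dy": 0,"dz": 1,"rx": 0,"ry": 0,"rz": 0},{"dx": 0,"dy": 0,"dz": 1.2,"rx": 0,"ry": 0,"rz": 0}], "fingers": 0}}

```text
t: 10.22
eef_pos: [489.3, -3.5, 277.1]
tcp_rot: [3.141, 0.002, 2.895]
ft_force: [1.2, -0.4, -1.3]
opening: 0.231
```

```bash
python3 st.py
```

```text
t 10.22 tip chest [ 7.72 -0.6   4.78] F [ 1.2  -0.44 -1.27] Fchest [ 1.27 -0.13] M [-0.03 -0.02 -0.  ] rpy [1.7996e+02 1.0000e-01 1.6588e+02]
```

{"api": "play_rows", "payload": {"increments": [{"dx": 0,"dy": 0,"dz": 0.4,"rx": 0,"ry": 0,"rz": 0},{"dx": 0,"dy": 0,"dz": 0.8,"rx": 0,"ry": 0,"rz": 0},{"dx": 0,"dy": 0,"dz": 0.8,"rx": 0,"ry": 0,"rz": 0}], "fingers": 0}}

```text
t: 10.47
eef_pos: [489.3, -3.5, 276.3]
tcp_rot: [3.141, 0.002, 2.895]
ft_force: [0.4, -0.3, -1.0]
opening: 0.229
```

```bash
python3 st.py
```

```text
t 10.47 tip chest [ 7.75 -0.61  3.97] F [ 0.37 -0.32 -1.02] Fchest [ 0.43 -0.22] M [ 0.02 -0.05  0.04] rpy [1.7996e+02 1.1000e-01 1.6588e+02]
```

{"api": "play_rows", "payload": {"increments": [{"dx": 0,"dy": 0,"dz": 0.4,"rx": 0,"ry": 0,"rz": 0},{"dx": 0,"dy": 0,"dz": 0.8,"rx": 0,"ry": 0,"rz": 0},{"dx": 0,"dy": 0,"dz": 0.8,"rx": 0,"ry": 0,"rz": 0}], "fingers": 0}}

```text
t: 10.72
eef_pos: [489.3, -3.6, 275.7]
tcp_rot: [3.141, 0.002, 2.895]
ft_force: [-0.7, -0.3, 6.4]
opening: 0.231
```

```bash
python3 st.py
```

```text
t 10.72 tip chest [ 7.79 -0.64  3.42] F [-0.68 -0.34  6.4 ] Fchest [-0.58 -0.49] M [-0.06  0.44  0.04] rpy [1.7996e+02 1.2000e-01 1.6589e+02]
```

{"api": "play_rows", "payload": {"increments": [{"dx": 0,"dy": 0,"dz": -0.8,"rx": 0,"ry": 0,"rz": 0},{"dx": -1,"dy": 0,"dz": -0.8,"rx": 0,"ry": 0,"rz": 0},{"dx": -2.5,"dy": 0,"dz": -0.8,"rx": 0,"ry": 0,"rz": 0},{"dx": -4.5,"dy": 0,"dz": -0.8,"rx": 0,"ry": 0,"rz": 0},{"dx": -6.5,"dy": 0,"dz": -0.8,"rx": 0,"ry": 0,"rz": 0},{"dx": -8.5,"dy": 0,"dz": -0.8,"rx": 0,"ry": 0,"rz": 0},{"dx": -10,"dy": 0,"dz": -0.8,"rx": 0,"ry": 0,"rz": 0},{"dx": -11,"dy": 0,"dz": -0.8,"rx": 0,"ry": 0,"rz": 0}], "fingers": 0}}

```text
t: 11.38
eef_pos: [500.2, -6.3, 276.5]
tcp_rot: [3.141, 0.002, 2.895]
ft_force: [-0.4, 0.8, -1.0]
opening: 0.229
```

```bash
python3 st.py;python3 pic.py scene 330,165,380,220 10 c5.png
```

```text
t 11.38 tip chest [19.02 -0.63  4.19] F [-0.39  0.83 -0.97] Fchest [-0.58  0.71] M [-0.02  0.03 -0.04] rpy [1.7996e+02 1.2000e-01 1.6588e+02]
```

View pics/c5.png

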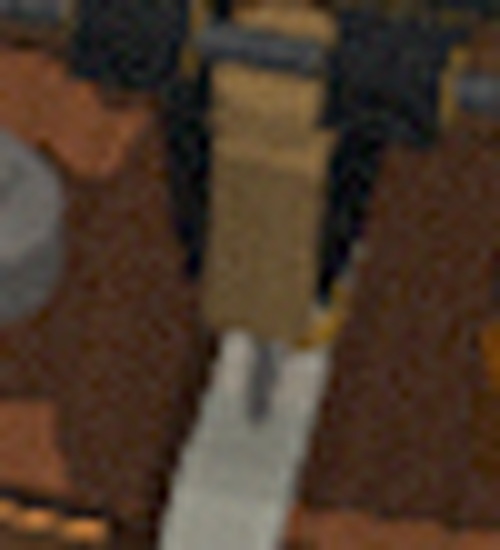

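{"api": "play_rows", "payload": {"increments": [{"dx": -1,"dy": 0,"dz": 0,"rx": 0,"ry": 0,"rz": 0},{"dx": -2.5,"dy": 0,"dz": 0,"rx": 0,"ry": 0,"rz": 0},{"dx": -4.5,"dy": 0,"dz": 0,"rx": 0,"ry": 0,"rz": 0},{"dx": -6.5,"dy": 0,"dz": 0,"rx": 0,"ry": 0,"rz": 0},{"dx": -8.5,"dy": 0,"dz": 0,"rx": 0,"ry": 0,"rz": 0},{"dx": -10,"dy": 0,"dz": 0,"rx": 0,"ry": 0,"rz": 0},{"dx": -11,"dy": 0,"dz": 0,"rx": 0,"ry": 0,"rz": 0}], "fingers": 0}}

```text
t: 12.02
eef_pos: [511.2, -9.1, 276.5]
tcp_rot: [3.141, 0.002, 2.895]
ft_force: [0.2, 0.0, -0.9]
opening: 0.234
```

```bash
python3 st.py;python3 pic.py scene 330,165,380,220 10 c6.png
```

```text
t 12.02 tip chest [30.34 -0.64  4.21] F [ 0.22  0.03 -0.88] Fchest [0.21 0.08] M [-0.02  0.04  0.05] rpy [1.7996e+02 1.3000e-01 1.6588e+02]
```

View pics/c6.png

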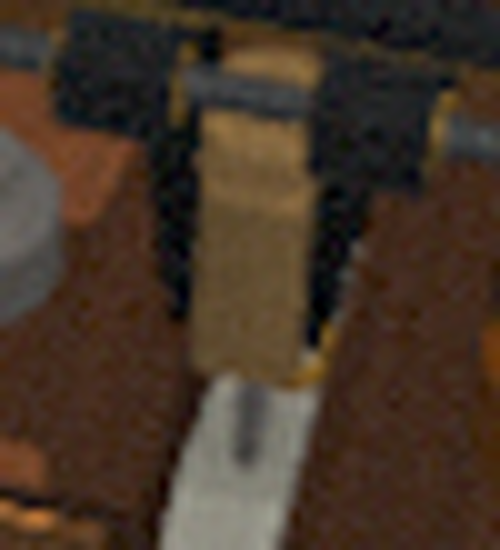

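{"api": "play_rows", "payload": {"increments": [{"dx": -1,"dy": 0,"dz": 0,"rx": 0,"ry": 0,"rz": 0},{"dx": -2.5,"dy": 0,"dz": 0,"rx": 0,"ry": 0,"rz": 0},{"dx": -4,"dy": 0,"dz": 0,"rx": 0,"ry": 0,"rz": 0},{"dx": -5,"dy": 0,"dz": 0,"rx": 0,"ry": 0,"rz": 0},{"dx": -6,"dy": 0,"dz": 0,"rx": 0,"ry": 0,"rz": 0}], "fingers": 0}}

```text
t: 12.48
eef_pos: [516.7, -10.5, 276.4]
tcp_rot: [3.141, 0.0, 2.895]
ft_force: [-3.4, 1.3, 1.9]
opening: 0.234
```

```bash
python3 st.py
```

```text
t 12.48 tip chest [36.04 -0.62  4.05] F [-3.44  1.34  1.91] Fchest [-3.66  0.46] M [0.31 1.26 0.  ] rpy [1.7997e+02 1.0000e-02 1.6588e+02]
```

{"api": "play_rows", "payload": {"increments": [{"dx": 0,"dy": 0,"dz": -0.5,"rx": 0,"ry": 0,"rz": 0},{"dx": 0,"dy": 0,"dz": -1,"rx": 0,"ry": 0,"rz": 0},{"dx": 0,"dy": 0,"dz": -1,"rx": 0,"ry": 0,"rz": 0}], "fingers": 0}}

```text
t: 12.73
eef_pos: [517.0, -10.6, 277.6]
tcp_rot: [3.141, 0.002, 2.895]
ft_force: [-0.5, -0.6, -1.4]
opening: 0.23
```

```bash
python3 st.py;python3 pic.py scene 330,165,380,220 10 c7.png
```

```text
t 12.73 tip chest [36.31 -0.62  5.26] F [-0.49 -0.58 -1.37] Fchest [-0.33 -0.68] M [0.02 0.02 0.09] rpy [1.7996e+02 9.0000e-02 1.6588e+02]
```

View pics/c7.png

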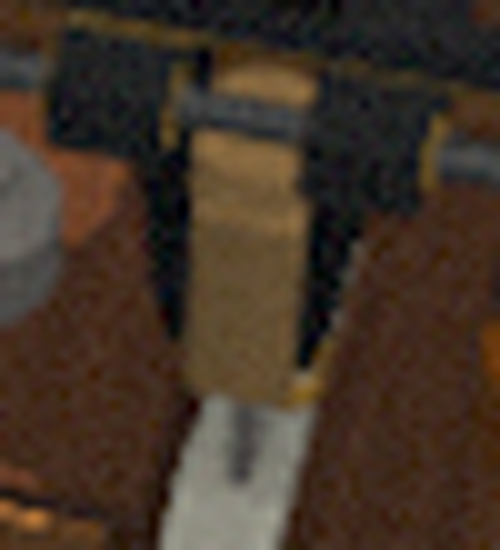

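{"api": "play_rows", "payload": {"increments": [{"dx": -1,"dy": 0,"dz": -0.4,"rx": 0,"ry": 0,"rz": 0},{"dx": -2.5,"dy": 0,"dz": -1.0,"rx": 0,"ry": 0,"rz": 0},{"dx": -4,"dy": 0,"dz": -1.7,"rx": 0,"ry": 0,"rz": 0},{"dx": -5,"dy": 0,"dz": -2.1,"rx": 0,"ry": 0,"rz": 0},{"dx": -6,"dy": 0,"dz": -2.5,"rx": 0,"ry": 0,"rz": 0}], "fingers": 0}}

```text
t: 13.2
eef_pos: [522.9, -12.0, 280.1]
tcp_rot: [3.141, 0.002, 2.895]
ft_force: [0.0, -0.0, -1.2]
opening: 0.23
```

```bash
python3 st.py
```

```text
t 13.2 tip chest [42.45 -0.61  7.8 ] F [ 0.03 -0.03 -1.24] Fchest [ 0.04 -0.02] M [ 0.04  0.02 -0.04] rpy [1.7996e+02 9.0000e-02 1.6588e+02]
```

{"api": "play_rows", "payload": {"increments": [{"dx": 0,"dy": 0,"dz": 0.4,"rx": 0,"ry": 0,"rz": 0},{"dx": 0,"dy": 0,"dz": 0.9,"rx": 0,"ry": 0,"rz": 0},{"dx": 0,"dy": 0,"dz": 0.9,"rx": 0,"ry": 0,"rz": 0}], "fingers": 0}}

```text
t: 13.45
eef_pos: [522.9, -12.1, 279.1]
tcp_rot: [3.141, 0.002, 2.895]
ft_force: [-0.5, -0.1, -1.8]
opening: 0.227
```

```bash
python3 st.py
```

```text
t 13.45 tip chest [42.44 -0.62  6.79] F [-0.52 -0.12 -1.84] Fchest [-0.48 -0.25] M [-0.03 -0.02 -0.  ] rpy [1.7996e+02 9.0000e-02 1.6588e+02]
```

{"api": "play_rows", "payload": {"increments": [{"dx": 0,"dy": 0,"dz": 0.4,"rx": 0,"ry": 0,"rz": 0},{"dx": 0,"dy": 0,"dz": 0.8,"rx": 0,"ry": 0,"rz": 0},{"dx": 0,"dy": 0,"dz": 0.8,"rx": 0,"ry": 0,"rz": 0}], "fingers": 0}}

```text
t: 13.7
eef_pos: [522.9, -12.0, 278.2]
tcp_rot: [3.141, 0.001, 2.895]
ft_force: [0.2, -0.1, -1.1]
opening: 0.229
```

```bash
python3 st.py
```

```text
t 13.7 tip chest [42.4  -0.62  5.87] F [ 0.16 -0.09 -1.14] Fchest [ 0.18 -0.05] M [-0.02  0.02 -0.01] rpy [1.7996e+02 8.0000e-02 1.6588e+02]
```

{"api": "play_rows", "payload": {"increments": [{"dx": 0,"dy": 0,"dz": 0.4,"rx": 0,"ry": 0,"rz": 0},{"dx": 0,"dy": 0,"dz": 0.6,"rx": 0,"ry": 0,"rz": 0},{"dx": 0,"dy": 0,"dz": 0.6,"rx": 0,"ry": 0,"rz": 0}], "fingers": 0}}

```text
t: 13.95
eef_pos: [522.9, -12.0, 277.6]
tcp_rot: [3.141, 0.001, 2.895]
ft_force: [0.6, 0.6, -0.3]
opening: 0.234
```

```bash
python3 st.py;python3 pic.py scene 330,165,380,220 10 c8.png
```

```text
t 13.95 tip chest [42.43 -0.61  5.27] F [ 0.57  0.63 -0.34] Fchest [0.4  0.76] M [ 0.05 -0.01  0.04] rpy [1.7996e+02 9.0000e-02 1.6588e+02]
```

View pics/c8.png

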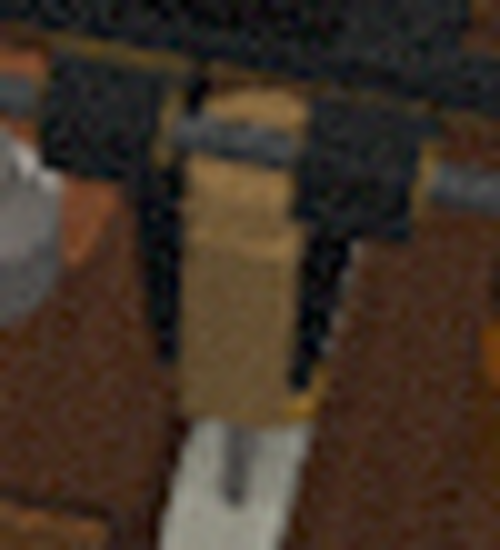

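{"api": "play_rows", "payload": {"increments": [{"dx": 0,"dy": 0,"dz": -0.7,"rx": 0,"ry": 0,"rz": 0},{"dx": -1.5,"dy": 0,"dz": -1.4,"rx": 0,"ry": 0,"rz": 0},{"dx": -3,"dy": 0,"dz": -2.0,"rx": 0,"ry": 0,"rz": 0},{"dx": -4.5,"dy": 0,"dz": -2.7,"rx": 0,"ry": 0,"rz": 0},{"dx": -6,"dy": 0,"dz": -3.4,"rx": 0,"ry": 0,"rz": 0}], "fingers": 0}}

```text
t: 14.42
eef_pos: [528.9, -13.6, 281.1]
tcp_rot: [3.141, 0.001, 2.895]
ft_force: [0.1, -0.4, -1.3]
opening: 0.231
```

```bash
python3 st.py
```

```text
t 14.42 tip chest [48.6  -0.6   8.78] F [ 0.14 -0.4  -1.35] Fchest [ 0.23 -0.36] M [ 0.03 -0.    0.  ] rpy [1.7996e+02 9.0000e-02 1.6588e+02]
```

{"api": "play_rows", "payload": {"increments": [{"dx": -1,"dy": 0,"dz": -0.4,"rx": 0,"ry": 0,"rz": 0},{"dx": -2.5,"dy": 0,"dz": -1.0,"rx": 0,"ry": 0,"rz": 0},{"dx": -4,"dy": 0,"dz": -1.7,"rx": 0,"ry": 0,"rz": 0},{"dx": -5.5,"dy": 0,"dz": -2.3,"rx": 0,"ry": 0,"rz": 0},{"dx": -6,"dy": 0,"dz": -2.5,"rx": 0,"ry": 0,"rz": 0}], "fingers": 0}}

```text
t: 14.83
eef_pos: [534.9, -15.1, 283.7]
tcp_rot: [3.141, 0.002, 2.895]
ft_force: [-0.6, -0.1, -0.9]
opening: 0.23
```

```bash
python3 st.py;python3 pic.py scene 325,175,375,230 10 c9.png
```

```text
t 14.83 tip chest [54.82 -0.61 11.38] F [-0.58 -0.08 -0.89] Fchest [-0.55 -0.22] M [0.05 0.06 0.01] rpy [1.7996e+02 1.0000e-01 1.6587e+02]
```

View pics/c9.png

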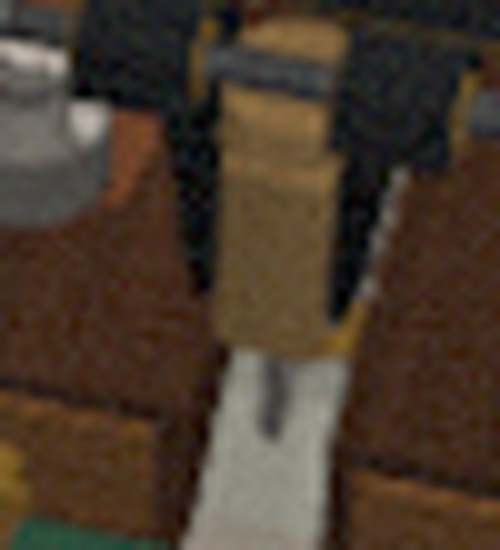

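{"api": "play_rows", "payload": {"increments": [{"dx": 0,"dy": 0,"dz": 0.4,"rx": 0,"ry": 0,"rz": 0},{"dx": 0,"dy": 0,"dz": 0.9,"rx": 0,"ry": 0,"rz": 0},{"dx": 0,"dy": 0,"dz": 0.9,"rx": 0,"ry": 0,"rz": 0}], "fingers": 0}}

```text
t: 15.13
eef_pos: [534.9, -15.1, 282.8]
tcp_rot: [3.141, 0.002, 2.895]
ft_force: [0.3, -0.2, 1.8]
opening: 0.228
```

```bash
python3 st.py
```

```text
t 15.13 tip chest [54.81 -0.63 10.55] F [ 0.3  -0.22  1.76] Fchest [ 0.34 -0.14] M [-0.02  0.12  0.08] rpy [1.7996e+02 1.1000e-01 1.6588e+02]
```

{"api": "play_rows", "payload": {"increments": [{"dx": 0,"dy": 0,"dz": -0.6,"rx": 0,"ry": 0,"rz": 0},{"dx": -1.5,"dy": 0,"dz": -1.3,"rx": 0,"ry": 0,"rz": 0},{"dx": -3,"dy": 0,"dz": -2.0,"rx": 0,"ry": 0,"rz": 0},{"dx": -4.5,"dy": 0,"dz": -2.6,"rx": 0,"ry": 0,"rz": 0},{"dx": -6,"dy": 0,"dz": -3.3,"rx": 0,"ry": 0,"rz": 0}], "fingers": 0}}

```text
t: 15.55
eef_pos: [540.9, -16.6, 286.2]
tcp_rot: [3.141, 0.002, 2.895]
ft_force: [-0.6, -0.1, -1.3]
opening: 0.231
```

```bash
python3 st.py
```

```text
t 15.55 tip chest [60.97 -0.6  13.87] F [-0.63 -0.13 -1.26] Fchest [-0.58 -0.28] M [ 0.01  0.09 -0.03] rpy [1.7996e+02 1.0000e-01 1.6588e+02]
```

{"api": "play_rows", "payload": {"increments": [{"dx": -1,"dy": 0,"dz": -0.5,"rx": 0,"ry": 0,"rz": 0},{"dx": -2.5,"dy": 0,"dz": -1.1,"rx": 0,"ry": 0,"rz": 0},{"dx": -4,"dy": 0,"dz": -1.8,"rx": 0,"ry": 0,"rz": 0},{"dx": -5,"dy": 0,"dz": -2.1,"rx": 0,"ry": 0,"rz": 0},{"dx": -6,"dy": 0,"dz": -2.2,"rx": 0,"ry": 0,"rz": 0}], "fingers": 0}}

```text
t: 15.97
eef_pos: [546.8, -18.1, 288.5]
tcp_rot: [3.141, 0.002, 2.895]
ft_force: [-0.3, 0.1, -0.5]
opening: 0.23
```

```bash
python3 st.py
```

```text
t 15.97 tip chest [67.1  -0.61 16.16] F [-0.27  0.11 -0.52] Fchest [-0.29  0.04] M [ 0.    0.04 -0.02] rpy [1.7996e+02 1.1000e-01 1.6587e+02]
```

{"api": "play_rows", "payload": {"increments": [{"dx": 0,"dy": 0,"dz": 0.4,"rx": 0,"ry": 0,"rz": 0},{"dx": 0,"dy": 0,"dz": 0.8,"rx": 0,"ry": 0,"rz": 0},{"dx": 0,"dy": 0,"dz": 0.8,"rx": 0,"ry": 0,"rz": 0}], "fingers": 0}}

```text
t: 16.22
eef_pos: [546.9, -18.1, 287.8]
tcp_rot: [3.141, 0.002, 2.895]
ft_force: [0.7, -0.2, 1.3]
opening: 0.231
```

```bash
python3 st.py;python3 pic.py scene 325,175,375,230 10 c10.png
```

```text
t 16.22 tip chest [67.18 -0.6  15.48] F [ 0.68 -0.21  1.28] Fchest [ 0.71 -0.04] M [-0.05  0.01  0.04] rpy [1.7996e+02 1.4000e-01 1.6588e+02]
```

View pics/c10.png

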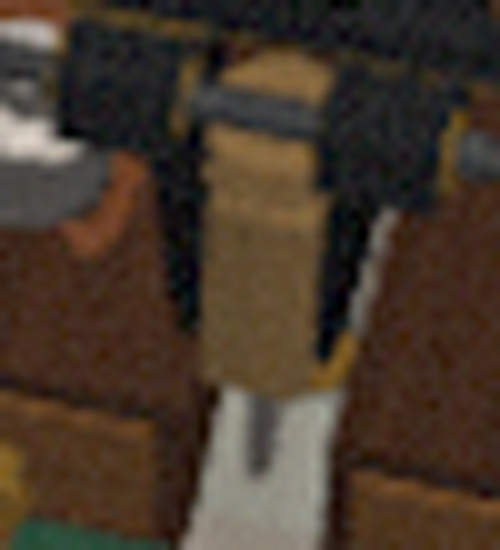

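{"api": "play_rows", "payload": {"increments": [{"dx": 0,"dy": 0,"dz": -0.5,"rx": 0,"ry": 0,"rz": 0},{"dx": -1.5,"dy": 0,"dz": -0.5,"rx": 0,"ry": 0,"rz": 0},{"dx": -3,"dy": 0,"dz": -0.5,"rx": 0,"ry": 0,"rz": 0},{"dx": -4.5,"dy": 0,"dz": -0.5,"rx": 0,"ry": 0,"rz": 0},{"dx": -6,"dy": 0,"dz": -0.5,"rx": 0,"ry": 0,"rz": 0},{"dx": -7,"dy": 0,"dz": -0.5,"rx": 0,"ry": 0,"rz": 0}], "fingers": 0}}

```text
t: 16.77
eef_pos: [553.9, -19.9, 288.3]
tcp_rot: [3.141, 0.002, 2.895]
ft_force: [0.5, -0.3, -1.4]
opening: 0.233
```

```bash
python3 st.py;python3 pic.py scene 325,175,375,230 10 c11.png
```

```text
t 16.77 tip chest [74.38 -0.6  15.95] F [ 0.53 -0.29 -1.36] Fchest [ 0.59 -0.15] M [-0.02  0.02 -0.02] rpy [1.7996e+02 1.4000e-01 1.6588e+02]
```

View pics/c11.png

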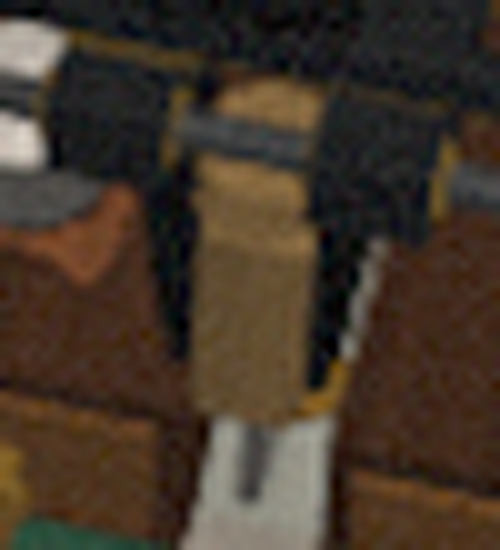

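{"api": "play_rows", "payload": {"increments": [{"dx": -1,"dy": 0,"dz": 0.2,"rx": 0,"ry": 0,"rz": 0},{"dx": -2.5,"dy": 0,"dz": 0.8,"rx": 0,"ry": 0,"rz": 0},{"dx": -4,"dy": 0,"dz": 1.5,"rx": 0,"ry": 0,"rz": 0},{"dx": -5,"dy": 0,"dz": 1.9,"rx": 0,"ry": 0,"rz": 0},{"dx": -6,"dy": 0,"dz": 2.4,"rx": 0,"ry": 0,"rz": 0}], "fingers": 0}}

```text
t: 17.23
eef_pos: [559.9, -21.4, 285.8]
tcp_rot: [3.141, 0.002, 2.895]
ft_force: [0.6, -0.3, -1.1]
opening: 0.229
```

```bash
python3 st.py;python3 pic.py scene 325,175,375,230 10 c12.png
```

```text
t 17.23 tip chest [80.62 -0.61 13.49] F [ 0.59 -0.33 -1.14] Fchest [ 0.65 -0.17] M [-0.01 -0.04  0.03] rpy [1.7996e+02 1.4000e-01 1.6587e+02]
```

View pics/c12.png

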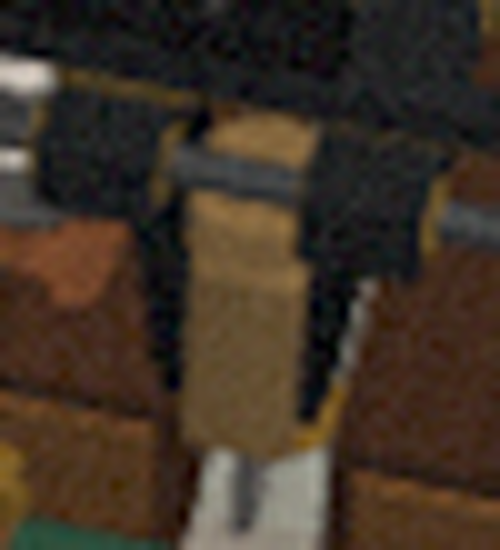

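{"api": "play_rows", "payload": {"increments": [{"dx": -1,"dy": 0,"dz": 0.5,"rx": 0,"ry": 0,"rz": 0},{"dx": -2.5,"dy": 0,"dz": 1.2,"rx": 0,"ry": 0,"rz": 0},{"dx": -4,"dy": 0,"dz": 1.9,"rx": 0,"ry": 0,"rz": 0},{"dx": -5,"dy": 0,"dz": 2.4,"rx": 0,"ry": 0,"rz": 0},{"dx": -6,"dy": 0,"dz": 2.8,"rx": 0,"ry": 0,"rz": 0}], "fingers": 0}}

```text
t: 17.7
eef_pos: [566.0, -22.9, 282.8]
tcp_rot: [3.141, 0.003, 2.895]
ft_force: [0.4, -0.1, -0.4]
opening: 0.228
```

```bash
python3 st.py;python3 pic.py scene 325,175,375,230 10 c13.png
```

```text
t 17.7 tip chest [86.87 -0.58 10.54] F [ 0.45 -0.14 -0.36] Fchest [ 0.47 -0.03] M [ 0.03  0.04 -0.01] rpy [1.7996e+02 1.5000e-01 1.6587e+02]
```

View pics/c13.png

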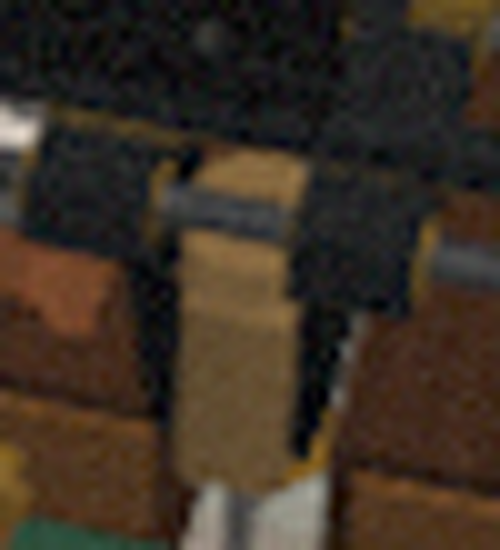

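{"api": "play_rows", "payload": {"increments": [{"dx": -1,"dy": 0,"dz": 0.4,"rx": 0,"ry": 0,"rz": 0},{"dx": -2.5,"dy": 0,"dz": 1.1,"rx": 0,"ry": 0,"rz": 0},{"dx": -4,"dy": 0,"dz": 1.8,"rx": 0,"ry": 0,"rz": 0},{"dx": -5,"dy": 0,"dz": 2.3,"rx": 0,"ry": 0,"rz": 0},{"dx": -6,"dy": 0,"dz": 2.7,"rx": 0,"ry": 0,"rz": 0}], "fingers": 0}}

```text
t: 18.17
eef_pos: [572.0, -24.5, 280.0]
tcp_rot: [3.141, 0.002, 2.895]
ft_force: [0.5, -0.1, -1.3]
opening: 0.231
```

```bash
python3 st.py
```

```text
t 18.17 tip chest [93.12 -0.62  7.71] F [ 0.46 -0.09 -1.28] Fchest [0.46 0.03] M [-0.03  0.02 -0.02] rpy [1.7996e+02 1.4000e-01 1.6587e+02]
```

{"api": "play_rows", "payload": {"increments": [{"dx": -1,"dy": 0,"dz": 0.4,"rx": 0,"ry": 0,"rz": 0},{"dx": -2.5,"dy": 0,"dz": 1.1,"rx": 0,"ry": 0,"rz": 0},{"dx": -4,"dy": 0,"dz": 1.7,"rx": 0,"ry": 0,"rz": 0},{"dx": -5.5,"dy": 0,"dz": 2.3,"rx": 0,"ry": 0,"rz": 0},{"dx": -7.5,"dy": 0,"dz": 2.8,"rx": 0,"ry": 0,"rz": 0},{"dx": -9,"dy": 0,"dz": 3.1,"rx": 0,"ry": 0,"rz": 0}], "fingers": 0}}

```text
t: 18.67
eef_pos: [580.8, -26.7, 276.9]
tcp_rot: [3.141, 0.002, 2.895]
ft_force: [-4.5, 0.3, 3.8]
opening: 0.228
```

```bash
python3 st.py;python3 pic.py scene 305,175,375,245 8 c14.png
```

```text
t 18.67 tip chest [102.14  -0.57   4.65] F [-4.5   0.28  3.79] Fchest [-4.43 -0.83] M [ 0.26  1.15 -0.05] rpy [1.7996e+02 1.0000e-01 1.6587e+02]
```

View pics/c14.png

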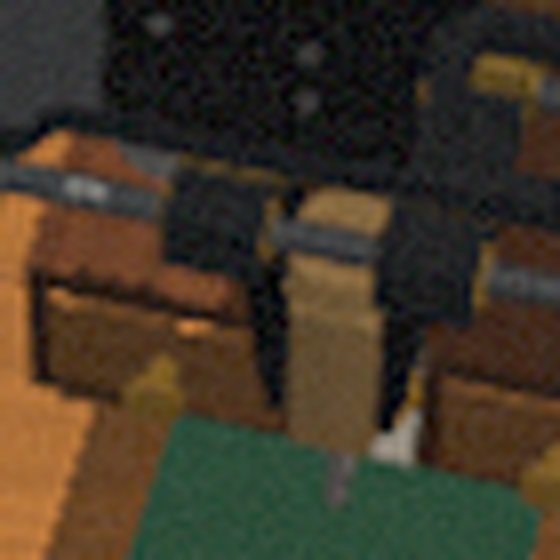

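{"api": "play_rows", "payload": {"increments": [{"dx": 0,"dy": 0,"dz": -0.6,"rx": 0,"ry": 0,"rz": 0},{"dx": 0,"dy": 0,"dz": -1,"rx": 0,"ry": 0,"rz": 0},{"dx": -0.5,"dy": 0,"dz": -1,"rx": 0,"ry": 0,"rz": 0}], "fingers": 0}}

```text
t: 18.97
eef_pos: [581.7, -26.9, 278.0]
tcp_rot: [3.141, 0.003, 2.895]
ft_force: [0.1, 0.4, -1.1]
opening: 0.231
```

```bash
python3 st.py
```

```text
t 18.97 tip chest [103.11  -0.59   5.67] F [ 0.1   0.4  -1.11] Fchest [-0.    0.41] M [ 0.05  0.04 -0.01] rpy [179.95   0.2  165.86]
```

{"api": "play_rows", "payload": {"increments": [{"dx": -1,"dy": 0,"dz": 0,"rx": 0,"ry": 0,"rz": 0},{"dx": -2.5,"dy": 0,"dz": 0.2,"rx": 0,"ry": 0,"rz": 0},{"dx": -4,"dy": 0,"dz": 0.4,"rx": 0,"ry": 0,"rz": 0},{"dx": -5,"dy": 0,"dz": 0.4,"rx": 0,"ry": 0,"rz": 0}], "fingers": 0}}

```text
t: 19.3
eef_pos: [586.8, -28.2, 277.5]
tcp_rot: [3.141, 0.004, 2.895]
ft_force: [-1.0, -0.4, -1.4]
opening: 0.228
```

```bash
python3 st.py;python3 pic.py scene 305,175,375,245 8 c15.png
```

```text
t 19.3 tip chest [108.36  -0.59   5.2 ] F [-0.98 -0.44 -1.42] Fchest [-0.84 -0.66] M [ 0.02  0.01 -0.03] rpy [179.96   0.2  165.87]
```

View pics/c15.png

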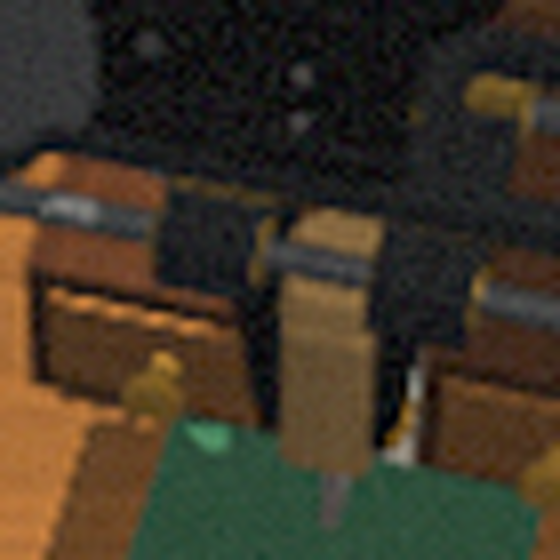

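```bash
cat > ringpx.py <<'E'
import sys
from h import *
c=viewer.read_camera('scene'); x,y0=float(sys.argv[1]),float(sys.argv[2]); off=[float(v) for v in sys.argv[3].split(',')]; k=float(sys.argv[4])
o=np.array([441.2,9.2]);y=np.radians(-14.2);ex=np.array([np.cos(y),np.sin(y)]);ey=np.array([-ex[1],ex[0]])
for a in (0,45,90,135,180): 
    q=o+(x+12*np.cos(np.radians(a)))*ex+(y0+12*np.sin(np.radians(a)))*ey; print(a,(proj(c,[[*q,6.5]])[0]-off+.5)*k-.5)
E
python3 ringpx.py 104 0 305,175 8
```

```text
0 [355.31273204 467.57516956]
45 [390.23165    463.63587603]
90 [410.70175933 440.07394735]
135 [404.82483682 410.95210931]
180 [376.34987543 393.25932341]
```

{"api": "play_rows", "payload": {"increments": [{"dx": -1,"dy": 0,"dz": 0.2,"rx": 0,"ry": 0,"rz": 0},{"dx": -2.5,"dy": 0,"dz": 0.5,"rx": 0,"ry": 0,"rz": 0},{"dx": -4,"dy": 0,"dz": 0.7,"rx": 0,"ry": 0,"rz": 0},{"dx": -5.5,"dy": 0,"dz": 0.7,"rx": 0,"ry": 0,"rz": 0},{"dx": -7,"dy": 0,"dz": 0.7,"rx": 0,"ry": 0,"rz": 0},{"dx": -8,"dy": 0,"dz": 0.7,"rx": 0,"ry": 0,"rz": 0}], "fingers": 0}}

```text
t: 19.9
eef_pos: [594.8, -30.2, 276.8]
tcp_rot: [3.141, 0.004, 2.895]
ft_force: [-0.3, 0.2, -2.0]
opening: 0.229
```

```bash
python3 st.py;python3 pic.py scene 305,185,375,255 8 c16.png; python3 ringpx.py 112 0 305,185 8
```

```text
t 19.9 tip chest [116.54  -0.6    4.54] F [-0.29  0.16 -1.98] Fchest [-0.32  0.08] M [0.03 0.02 0.01] rpy [179.96   0.21 165.87]
0 [348.1731656  412.79641331]
45 [383.25505754 408.82250416]
90 [403.84710265 385.04749936]
135 [397.98016374 355.66248713]
180 [369.40023352 337.80963946]
```

View pics/c16.png

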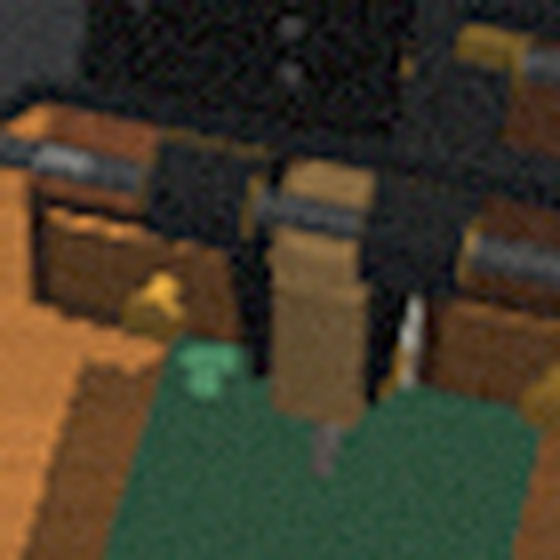

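{"api": "play_rows", "payload": {"increments": [{"dx": -1.5,"dy": 0,"dz": 0.2,"rx": 0,"ry": 0,"rz": 0},{"dx": -3.5,"dy": 0,"dz": 0.2,"rx": 0,"ry": 0,"rz": 0},{"dx": -5.5,"dy": 0,"dz": 0.2,"rx": 0,"ry": 0,"rz": 0},{"dx": -7.5,"dy": 0,"dz": 0.2,"rx": 0,"ry": 0,"rz": 0},{"dx": -9.5,"dy": 0,"dz": 0.2,"rx": 0,"ry": 0,"rz": 0},{"dx": -11.5,"dy": 0,"dz": 0.2,"rx": 0,"ry": 0,"rz": 0},{"dx": -13,"dy": 0,"dz": 0.2,"rx": 0,"ry": 0,"rz": 0}], "fingers": 0}}

```text
t: 20.58
eef_pos: [607.6, -33.5, 276.7]
tcp_rot: [3.141, 0.004, 2.895]
ft_force: [-0.4, 0.8, -1.1]
opening: 0.231
```

```bash
python3 st.py;python3 pic.py scene 305,185,375,255 8 c17.png; python3 ringpx.py 125 0 305,185 8
```

```text
t 20.58 tip chest [129.74  -0.59   4.4 ] F [-0.42  0.85 -1.07] Fchest [-0.62  0.72] M [0.01 0.01 0.01] rpy [179.96   0.22 165.86]
0 [336.4322539  454.27237665]
45 [371.78224517 450.24121396]
90 [392.57538026 426.11373485]
135 [386.7255674  396.29340177]
180 [357.97348054 378.17580518]
```

View pics/c17.png

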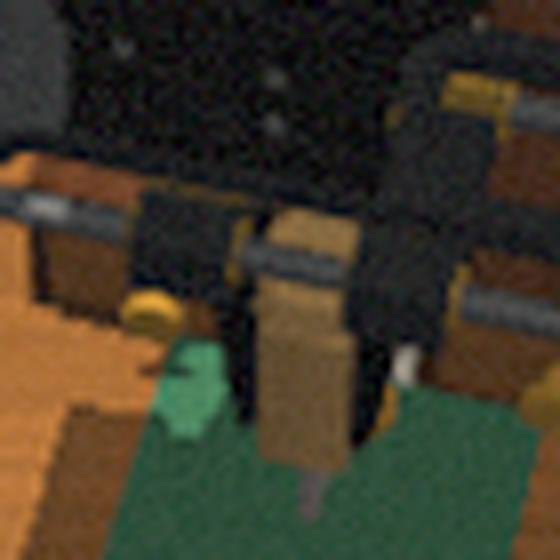

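{"api": "play_rows", "payload": {"increments": [{"dx": -1.5,"dy": 0,"dz": 0,"rx": 0,"ry": 0,"rz": 0},{"dx": -3.5,"dy": 0,"dz": 0,"rx": 0,"ry": 0,"rz": 0},{"dx": -5.5,"dy": 0,"dz": 0,"rx": 0,"ry": 0,"rz": 0},{"dx": -8,"dy": 0,"dz": 0,"rx": 0,"ry": 0,"rz": 0},{"dx": -10.5,"dy": 0,"dz": 0,"rx": 0,"ry": 0,"rz": 0},{"dx": -12.5,"dy": 0,"dz": 0,"rx": 0,"ry": 0,"rz": 0},{"dx": -14,"dy": 0,"dz": 0,"rx": 0,"ry": 0,"rz": 0},{"dx": -15,"dy": 0,"dz": 0,"rx": 0,"ry": 0,"rz": 0}], "fingers": 0}}

```text
t: 21.35
eef_pos: [622.3, -37.2, 276.7]
tcp_rot: [3.141, 0.004, 2.895]
ft_force: [0.1, 0.1, -0.7]
opening: 0.229
```

{"api": "play_rows", "payload": {"increments": [{"dx": -1.5,"dy": 0,"dz": 0,"rx": 0,"ry": 0,"rz": 0},{"dx": -3.5,"dy": 0,"dz": 0,"rx": 0,"ry": 0,"rz": 0},{"dx": -5.5,"dy": 0,"dz": 0,"rx": 0,"ry": 0,"rz": 0},{"dx": -8,"dy": 0,"dz": 0,"rx": 0,"ry": 0,"rz": 0},{"dx": -10.5,"dy": 0,"dz": 0,"rx": 0,"ry": 0,"rz": 0},{"dx": -12.5,"dy": 0,"dz": 0,"rx": 0,"ry": 0,"rz": 0},{"dx": -14,"dy": 0,"dz": 0,"rx": 0,"ry": 0,"rz": 0},{"dx": -15,"dy": 0,"dz": 0,"rx": 0,"ry": 0,"rz": 0}], "fingers": 0}}

```text
t: 22.02
eef_pos: [637.0, -40.9, 276.7]
tcp_rot: [3.141, 0.004, 2.895]
ft_force: [-0.1, -0.2, -2.3]
opening: 0.235
```

```bash
python3 st.py;python3 pic.py scene 285,205,385,295 7 c18.png; python3 ringpx.py 156 0 285,205 7
```

```text
t 22.02 tip chest [160.1   -0.61   4.36] F [-0.14 -0.21 -2.27] Fchest [-0.08 -0.24] M [ 0.05  0.03 -0.03] rpy [179.96   0.22 165.86]
0 [409.19128708 346.18044885]
45 [440.69665395 342.5291575 ]
90 [459.32356618 320.65384497]
135 [454.24487361 293.6178914 ]
180 [428.72052047 277.19144795]
```

View pics/c18.png

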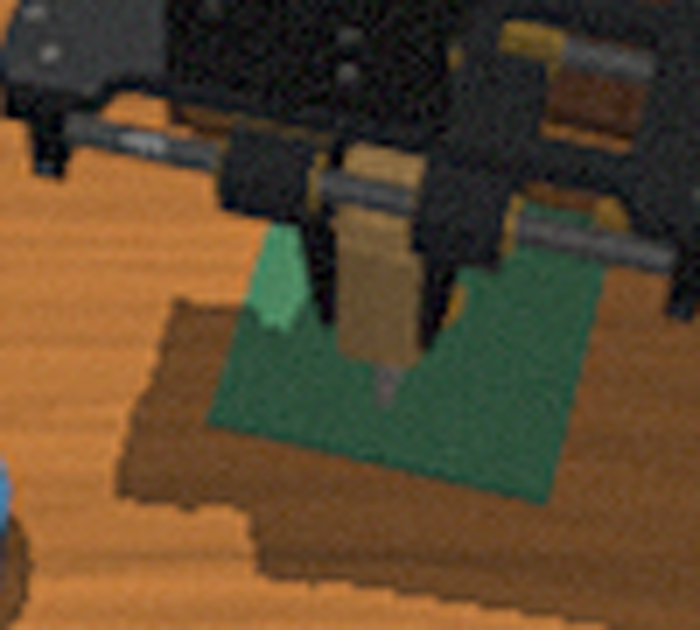

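{"api": "play_rows", "payload": {"increments": [{"dx": 1,"dy": 0,"dz": 0,"rx": 0,"ry": 0,"rz": 0},{"dx": 3,"dy": 0,"dz": 0,"rx": 0,"ry": 0,"rz": 0},{"dx": 3,"dy": 0,"dz": -4,"rx": 0,"ry": 0,"rz": 0},{"dx": 3,"dy": 0,"dz": -10,"rx": 0,"ry": 0,"rz": 0},{"dx": 3,"dy": 0,"dz": -25,"rx": 0,"ry": 0,"rz": 0},{"dx": 3,"dy": 0,"dz": -50,"rx": 0,"ry": 0,"rz": 0},{"dx": 3,"dy": 0,"dz": -80,"rx": 0,"ry": 0,"rz": 0},{"dx": 3,"dy": 0,"dz": -110,"rx": 0,"ry": 0,"rz": 0}], "fingers": 0}}

```text
t: 22.78
eef_pos: [633.4, -40.1, 388.3]
tcp_rot: [3.141, 0.004, 2.895]
ft_force: [0.0, 0.9, -1.2]
opening: 0.227
```

```bash
python3 st.py;python3 pic.py scene 265,130,425,300 3.5 c19.png; python3 -c "
from h import *
tgt([454,-282,404],187)"
```

```text
t 22.78 tip chest [156.39  -0.69 116.03] F [ 0.04  0.85 -1.23] Fchest [-0.17  0.84] M [-0.03 -0.09 -0.04] rpy [179.96   0.21 165.86]
now [633.9 -40.1 394.8] [179.92   0.7  165.87] t 22.83 F [1.3 0.2 4.3]
shift [ 115.2 -278.5  -11. ] rot [-0.008  0.119 -3.522] per row [ 14.4 -34.8  -1.4] [-0.    0.01 -0.44]
```

View pics/c19.png

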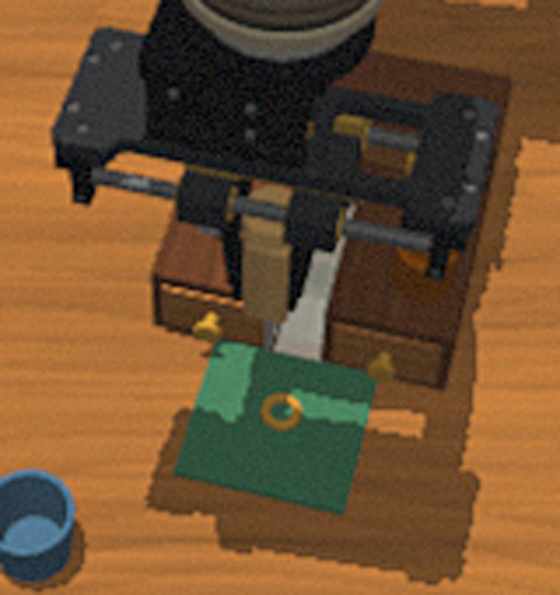

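{"api": "play_rows", "payload": {"increments": [{"dx": 11,"dy": -27,"dz": -8,"rx": 0,"ry": 0.05,"rz": -0.4},{"dx": 25,"dy": -62,"dz": -11,"rx": 0,"ry": 0.1,"rz": -0.9},{"dx": 39,"dy": -97,"dz": -11,"rx": 0,"ry": 0.12,"rz": -1.3},{"dx": 54,"dy": -132,"dz": -11,"rx": 0,"ry": 0.12,"rz": -1.8},{"dx": 69,"dy": -168,"dz": -11,"rx": 0,"ry": 0.12,"rz": -2.2},{"dx": 84,"dy": -204,"dz": -11,"rx": 0,"ry": 0.12,"rz": -2.6},{"dx": 98,"dy": -238,"dz": -11,"rx": 0,"ry": 0.12,"rz": -3.1},{"dx": 109,"dy": -265,"dz": -11,"rx": 0,"ry": 0.12,"rz": -3.52}], "fingers": 0}}

```text
t: 23.5
eef_pos: [461.5, -272.1, 404.8]
tcp_rot: [-3.14, 0.0, -3.018]
ft_force: [-0.2, 0.6, -0.9]
opening: 0.232
```

```bash
python3 -c "
from h import *
tgt([461.6,-281.4,304],187.02)"
```

```text
now [ 461.5 -272.1  404.8] [-1.799e+02  1.000e-02 -1.729e+02] t 23.5 F [-0.2  0.6 -0.9]
shift [  1.1  -9.1 100.8] rot [-0.016  0.002  0.013] per row [ 0.1 -1.1 12.6] [-0.  0.  0.]
```

{"api": "play_rows", "payload": {"increments": [{"dx": 1,"dy": -5,"dz": 8,"rx": 0,"ry": 0,"rz": 0},{"dx": 1,"dy": -9,"dz": 24,"rx": 0,"ry": 0,"rz": 0},{"dx": 1,"dy": -9,"dz": 44,"rx": 0,"ry": 0,"rz": 0},{"dx": 1,"dy": -9,"dz": 64,"rx": 0,"ry": 0,"rz": 0},{"dx": 1,"dy": -9,"dz": 82,"rx": 0,"ry": 0,"rz": 0},{"dx": 1,"dy": -9,"dz": 94,"rx": 0,"ry": 0,"rz": 0},{"dx": 1,"dy": -9,"dz": 99,"rx": 0,"ry": 0,"rz": 0},{"dx": 1,"dy": -9,"dz": 100,"rx": 0,"ry": 0,"rz": 0}], "fingers": 0}}

```text
t: 24.17
eef_pos: [461.9, -281.1, 304.2]
tcp_rot: [-3.141, -0.001, -3.018]
ft_force: [0.1, 1.2, -0.7]
opening: 0.23
```

```bash
python3 -c "
from h import *
tgt([521.2,-274.1,304],187.02)
s=env.state();print(s['ft_force'])"; python3 pic.py scene 185,110,275,210 6 r1.png
```

```text
now [ 461.9 -281.1  304.2] [-1.7996e+02 -3.0000e-02 -1.7291e+02] t 24.17 F [ 0.1  1.2 -0.7]
shift [-59.8  -0.4   0.1] rot [-0.007 -0.006  0.012] per row [-7.5 -0.1  0. ] [-0. -0.  0.]
[ 0.12066917  1.24600816 -0.72096714]
```

View pics/r1.png

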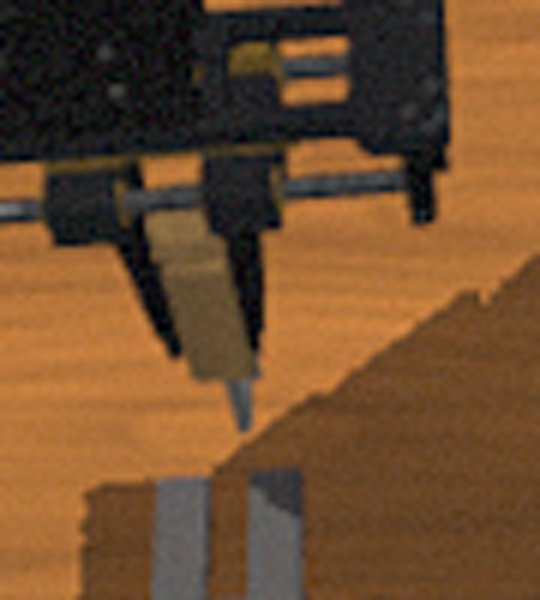

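Same view as on the way out. Slide in.

{"api": "play_rows", "payload": {"increments": [{"dx": -6,"dy": 0,"dz": 0,"rx": 0,"ry": 0,"rz": 0},{"dx": -15,"dy": -0.1,"dz": 0,"rx": 0,"ry": 0,"rz": 0},{"dx": -25,"dy": -0.2,"dz": 0,"rx": 0,"ry": 0,"rz": 0},{"dx": -35,"dy": -0.3,"dz": 0,"rx": 0,"ry": 0,"rz": 0},{"dx": -45,"dy": -0.4,"dz": 0,"rx": 0,"ry": 0,"rz": 0},{"dx": -53,"dy": -0.4,"dz": 0,"rx": 0,"ry": 0,"rz": 0},{"dx": -58,"dy": -0.4,"dz": 0,"rx": 0,"ry": 0,"rz": 0},{"dx": -59.8,"dy": -0.4,"dz": 0,"rx": 0,"ry": 0,"rz": 0}], "fingers": 0}}

```text
t: 24.88
eef_pos: [522.2, -273.9, 304.6]
tcp_rot: [-3.14, 0.0, -3.017]
ft_force: [-0.2, -0.5, -1.7]
opening: 0.229
```

```bash
python3 -c "
from h import *
tgt([521.2,-274.1,292.5],187.02)"
```

```text
now [ 522.2 -273.9  304.6] [-1.7992e+02  1.0000e-02 -1.7286e+02] t 24.88 F [-0.2 -0.5 -1.7]
shift [ 1.  -0.1 12.1] rot [-0.013  0.001  0.019] per row [ 0.1 -0.   1.5] [-0.  0.  0.]
```

{"api": "play_rows", "payload": {"increments": [{"dx": 1,"dy": 0,"dz": 2,"rx": 0,"ry": 0,"rz": 0},{"dx": 1,"dy": 0,"dz": 5,"rx": 0,"ry": 0,"rz": 0},{"dx": 1,"dy": 0,"dz": 8,"rx": 0,"ry": 0,"rz": 0},{"dx": 1,"dy": 0,"dz": 10,"rx": 0,"ry": 0,"rz": 0},{"dx": 1,"dy": 0,"dz": 11,"rx": 0,"ry": 0,"rz": 0},{"dx": 1,"dy": 0,"dz": 11,"rx": 0,"ry": 0,"rz": 0}], "fingers": 0}}

```text
t: 25.38
eef_pos: [521.1, -274.1, 293.3]
tcp_rot: [-3.14, -0.0, -3.017]
ft_force: [-0.0, -0.4, -2.4]
opening: 0.229
```

```bash
python3 -c "
from h import *
tgt([521.2,-274.1,292.5],187.02)"
```

```text
now [ 521.1 -274.1  293.3] [-1.7993e+02 -2.0000e-02 -1.7288e+02] t 25.38 F [-0.  -0.4 -2.4]
shift [-0.1 -0.   0.8] rot [-0.011 -0.003  0.017] per row [-0.  -0.   0.1] [-0. -0.  0.]
```

{"api": "play_rows", "payload": {"increments": [{"dx": 0,"dy": 0,"dz": 0.5,"rx": 0,"ry": 0,"rz": 0},{"dx": 0,"dy": 0,"dz": 0.9,"rx": 0,"ry": 0,"rz": 0},{"dx": 0,"dy": 0,"dz": 0.9,"rx": 0,"ry": 0,"rz": 0}], "fingers": 0}}

```text
t: 25.63
eef_pos: [521.0, -274.2, 292.7]
tcp_rot: [-3.14, -0.0, -3.017]
ft_force: [-1.0, -0.2, 2.0]
opening: 0.233
```

```bash
python3 -c "
from h import *
tgt([521.2,-274.1,292.5],187.02)"
```

```text
now [ 521.  -274.2  292.7] [-179.92   -0.   -172.88] t 25.63 F [-1.  -0.2  2. ]
shift [-0.2  0.1  0.2] rot [-0.013 -0.001  0.016] per row [-0.  0.  0.] [-0. -0.  0.]
```

{"api": "play_rows", "payload": {"increments": [{"dx": 0,"dy": 0,"dz": 0,"rx": 0,"ry": 0,"rz": 0},{"dx": 0,"dy": 0,"dz": 0,"rx": 0,"ry": 0,"rz": 0},{"dx": 0,"dy": 0,"dz": 0,"rx": 0,"ry": 0,"rz": 0},{"dx": 0,"dy": 0,"dz": 0,"rx": 0,"ry": 0,"rz": 0},{"dx": 0,"dy": 0,"dz": 0,"rx": 0,"ry": 0,"rz": 0},{"dx": 0,"dy": 0,"dz": 0,"rx": 0,"ry": 0,"rz": 0},{"dx": 0,"dy": 0,"dz": 0,"rx": 0,"ry": 0,"rz": 0},{"dx": 0,"dy": 0,"dz": 0,"rx": 0,"ry": 0,"rz": 0}], "fingers": 0.8}}

```text
t: 26.3
eef_pos: [521.0, -274.2, 292.6]
tcp_rot: [-3.14, -0.0, -3.017]
ft_force: [-0.4, 0.6, -0.1]
opening: 0.731
```

```bash
python3 pic.py scene 185,110,275,210 6 r2.png
```

```text
(no output)
```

View pics/r2.png

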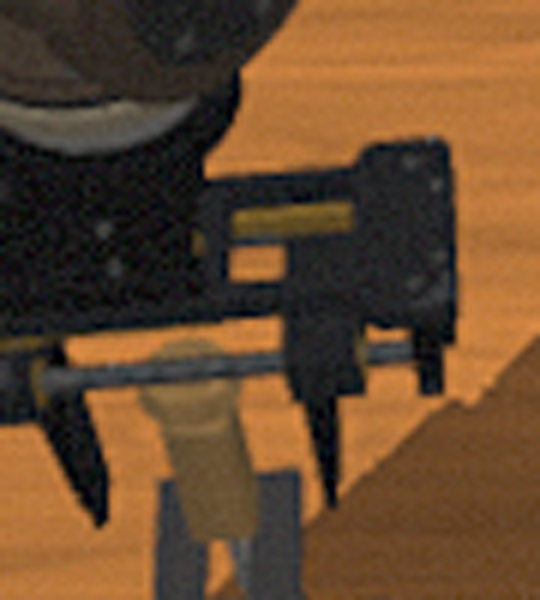

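Released, hook stands as before. Retreat straight up.

{"api": "play_rows", "payload": {"increments": [{"dx": 0,"dy": 0,"dz": -5,"rx": 0,"ry": 0,"rz": 0},{"dx": 0,"dy": 0,"dz": -15,"rx": 0,"ry": 0,"rz": 0},{"dx": 0,"dy": 0,"dz": -30,"rx": 0,"ry": 0,"rz": 0},{"dx": 0,"dy": 0,"dz": -50,"rx": 0,"ry": 0,"rz": 0},{"dx": 0,"dy": 0,"dz": -70,"rx": 0,"ry": 0,"rz": 0},{"dx": 0,"dy": 0,"dz": -90,"rx": 0,"ry": 0,"rz": 0},{"dx": 0,"dy": 0,"dz": -105,"rx": 0,"ry": 0,"rz": 0},{"dx": 0,"dy": 0,"dz": -110,"rx": 0,"ry": 0,"rz": 0}], "fingers": 0.9}}

```text
t: 27.02
eef_pos: [521.0, -273.9, 406.0]
tcp_rot: [-3.137, 0.003, -3.017]
ft_force: [0.6, -0.6, -0.1]
opening: 0.903
```

{"api": "play_rows", "payload": {"increments": [{"dx": 15,"dy": 0,"dz": 0,"rx": 0,"ry": 0,"rz": 0},{"dx": 30,"dy": 0,"dz": 0,"rx": 0,"ry": 0,"rz": 0},{"dx": 30,"dy": -30,"dz": 0,"rx": 0,"ry": 0,"rz": 0},{"dx": 30,"dy": -60,"dz": 0,"rx": 0,"ry": 0,"rz": 0},{"dx": 30,"dy": -90,"dz": 0,"rx": 0,"ry": 0,"rz": 0},{"dx": 30,"dy": -120,"dz": 0,"rx": 0,"ry": 0,"rz": 0},{"dx": 30,"dy": -150,"dz": 0,"rx": 0,"ry": 0,"rz": 0},{"dx": 30,"dy": -165,"dz": 0,"rx": 0,"ry": 0,"rz": 0}], "fingers": 0.9}}

```text
t: 27.68
eef_pos: [511.4, -444.2, 406.1]
tcp_rot: [-3.137, 0.003, -3.019]
ft_force: [-0.4, 0.4, -0.2]
opening: 0.902
```

{"api": "play_rows", "payload": {"increments": [{"dx": 0,"dy": 0,"dz": 0,"rx": 0,"ry": 0,"rz": 0},{"dx": 0,"dy": 0,"dz": 0,"rx": 0,"ry": 0,"rz": 0},{"dx": 0,"dy": 0,"dz": 0,"rx": 0,"ry": 0,"rz": 0},{"dx": 0,"dy": 0,"dz": 0,"rx": 0,"ry": 0,"rz": 0}], "fingers": 0.9}}

```text
t: 28.02
eef_pos: [511.5, -443.1, 406.3]
tcp_rot: [-3.137, 0.003, -3.018]
ft_force: [-0.5, 0.6, -1.0]
opening: 0.898
```

```bash
python3 pic.py scene 195,130,425,300 3.4 e1.png;python3 pic.py top 215,125,445,295 3.4 e1t.png
```

```text
(no output)
```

View pics/e1.png

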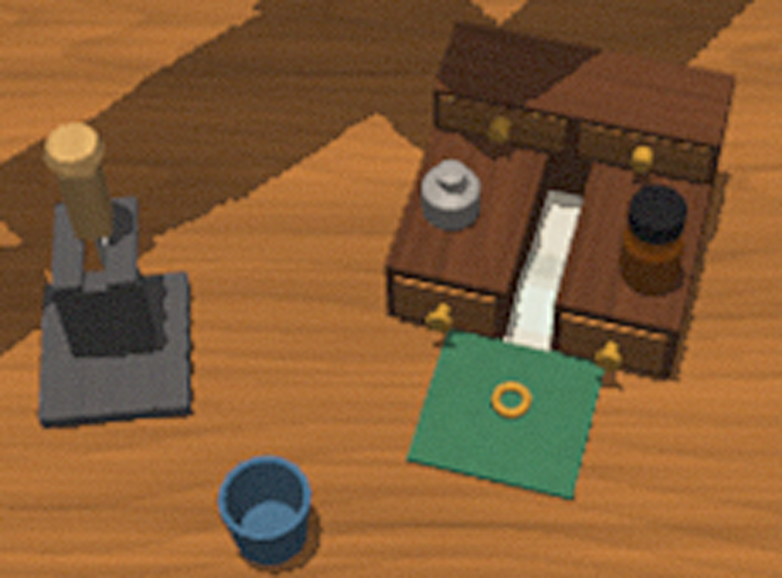

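View pics/e1t.png

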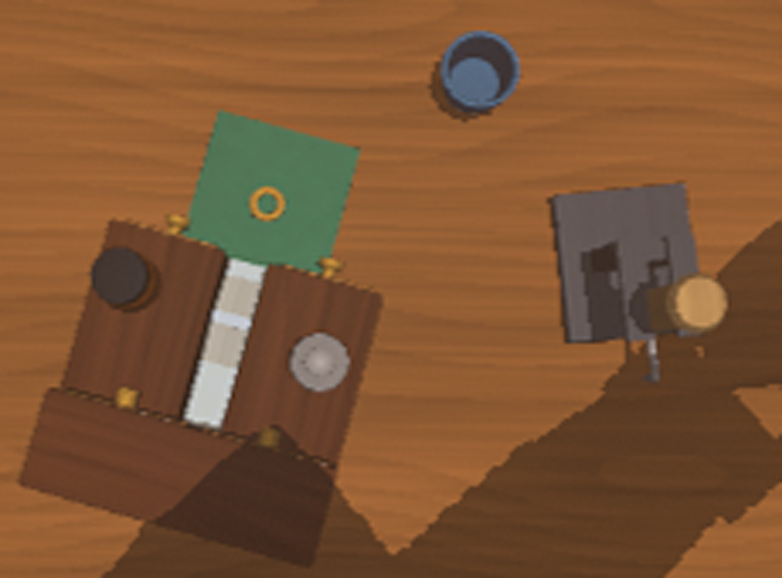

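Run:
```python
from h import *
def kc(img,roi):
    x0,y0,x1,y1=roi; h=cv2.cvtColor(img,cv2.COLOR_RGB2HSV)[y0:y1,x0:x1]; m=cv2.inRange(h,(12,90,150),(22,165,255)); 
    n,l,s,c=cv2.connectedComponentsWithStats(m); i=1+np.argmax(s[1:,4]); return c[i]+[x0,y0],s[i]
for tag in ("before","after"):
    r=[]
    for n,roi in(("scene",(205,160,235,185)),("top",(405,200,435,225))):
        c=viewer.read_camera(n); im=c["image"] if tag=="after" else cv2.imread(f"pics/{n}0.png")[:,:,::-1].copy()
        p,s=kc(im,roi); print(tag,n,p,s); r+= [c,p]
    print(two(*r))
a=cv2.imread("pics/scene0.png")[160:265,195:260]; b=viewer.read_camera("scene")["image"][160:265,195:260,::-1]
cv2.imwrite("pics/cmp.png",cv2.resize(np.hstack([a,b]),None,fx=5.5,fy=5.5,interpolation=cv2.INTER_CUBIC))
```

```text
before scene [215.75       172.40789474] [  2   7  18  12 152]
before top [420.39130435 212.30434783] [  9   5  14  15 161]
(array([ 519.9966111 , -273.90075178,  158.97912274]), np.float64(0.587152424960178))
after scene [215.6        171.48666667] [  3   6  16  12 150]
after top [420.60233918 213.44444444] [  9   7  15  14 171]
(array([ 517.85977717, -274.37136593,  159.07733277]), np.float64(0.8023203344397668))
```

View pics/cmp.png

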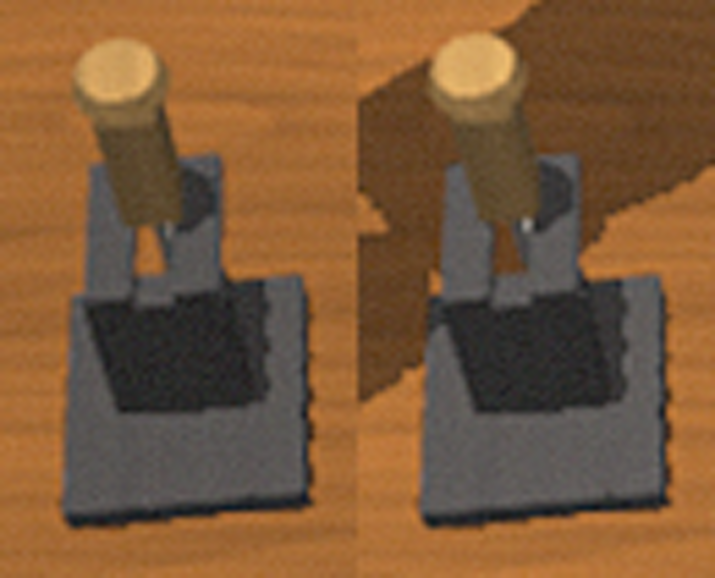

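```bash
python3 -c "
from h import *
s=env.state();print(s['t'],np.abs(s['qvel']).max());print(env.job_done())"
```

```text
28.3667 0.0036546657401200578
the job is handed in; nothing more can be done
None
```

The brass ring is flat in the middle of the green pad, and the hook is back on its hanger and released. I handed the job in at 28.4 s of the 72 s allowed, with the arm standing clear of everything.

**Dragging the ring:** I lowered the hook's tip into the ring's bore and felt the floor at about 7.6 N. I then felt the strip on the way over; its crest came out about 12 mm above the floor. There were two resistance spots: about 5 N in all near the start of the upslope, and about 6.7 N near the gap's mouth. Lifting the tip 1 mm cleared both. Every force reading stayed below 8 N, but the readings come only at the end of each move, so brief peaks in between were not measured.

**Last checks:**
- **Other objects:** the final pictures from both cameras show the jar, steel weight and blue pot in the same places as at the start, judged by eye.
- **Hook:** it hangs upright with its knob at the same height (159 mm measured before and after), but about 2 mm nearer the open end of the slot than before. That is about the accuracy of the camera calibration, and the handle still rests across both prongs.
- **Calibration:** the scene camera saw the hook's rod about 1 mm to one side of where the arm's own position put it. I allowed for that when lowering the tip into the ring.

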